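# Clear the bench photometer and set its display lid

### The arm

A 6-joint arm with a two-finger parallel gripper is mounted at the origin on the work surface. World frame = base frame: x ahead of the robot, y to its left, z up, the work surface at z = 0. Lengths are in m, angles in rad, forces in N, time in s.
With the tool pointing down it reaches from about 0.375 to 0.9 m from the base axis. Payload 3.1 kg.
Tool frame: the origin (TCP) lies on the centre line of the jaws, within the pads' length; the fingertips stand 25 mm ahead of it and the grasp point (between the pads) lies 6 mm ahead of it (manip.tips_ahead is the distance from the TCP to the fingertips, in m); z points along the fingers, y is the direction in which the jaws open and shut (so a half turn about z gives the same grasp; the last joint's range is limited). The gripper opens to 85 mm and grips with 20 to 120 N. Pads are 22 mm wide; open, the fingers measure 114 mm over their backs; the gripper's body (76 mm by 85 mm) begins 54 mm behind the grasp point. The pads swing forward as they close: fully open they stand 13 mm farther back than shut.
Start: joints at [1.077, 0.527, 1.433, -0, 1.181, -0.178], TCP at [0.194, 0.594, 0.22] pointing down, gripper open.
Joint ranges: [-3.08, 3.08], [-0.75, 2.2], [0.22, 2.44], [-1.43, 4.57], [0, 2.65], [-2.85, 2.85]. Speed limits (rad/s): [2.79, 2.79, 3.14, 3.14, 3.14, 3.14].

### API

Orientations are given as a unit quaternion [x, y, z, w].
In Python, from station import manip gives the robot as it stands.
- The arm moves only by the tool play_rows, never from a script. Its argument "steps" is a list that holds one entry, the list of rows, each a list of 6 numbers: the shift along the tool's x, y, z in m, then the turn, a rotation vector about the tool's x, y, z in degrees. In form: [[[x, y, z, rx, ry, rz], ...]]. A call has 1 to 10 rows; each row shifts and turns the commanded pose from where the row before left it, along the tool's axes as they then stand; what a row does not reach is not made up. A row lasts 1/8 s, in which the tool goes at most 62.5 mm and 10.7 degrees, less where a joint would pass 70% of its speed; a pose out of reach is approached as far as the arm can. A call is refused whole if a number of a shift passes 0.0625 or a number of a turn 10.7, either way. A call with a gripper value outside its range is refused whole. "fingers" is the opening, from 0 (shut) to 1 (fully open), set as the call begins (left out, the last holds). The fingers move at their own pace and stop on an object; "squeeze" is the grip in N (left out, the last holds). Time passes only in rows, so rows that do not move let the fingers close. It gives the time, the measured TCP pose, the force and the opening at its end, in the units of the state.
- manip.sense(): the state, without advancing time (a new reading comes with each control period).
- manip.snapshot(name): name is "scene" or "side" or "wrist"; returns a dict with "img" (400x640x3 uint8, red, green, blue), "K" (3x3 intrinsics, pixels), "world_from_camera" (4x4, takes a point from camera to world coordinates). Camera axes: x right, y down, z forward; pixel columns grow to the right and rows downward; lengths in m; the calibration is good to about 2 mm. A picture is of the moment at which its call begins. There is no depth.
- manip.sign_off(): hands the job in, once; it reports no verdict.
Trained networks look in a picture, given as the dict that the camera call returned (one of the last four; its "shot" number tells which), for a name from the list of things; names that differ only in an ending like _2 or _b are one class to them, and where a whole thing is asked for, a point or a joint stands for the part that bears it (a point fixed in the world has none). Each returns a list of dicts, best first, with "score" (0 to 1); they miss things now and then, are a little off and sometimes report something else, mostly with a low value. They report only what shows in the picture. A call takes as long as a camera call. They do not tell look-alikes from the thing itself.
- manip.regions_of(label, picture): "pixels" (400x640 bool, what is visible of it) and "rect" ([left, top, right, bottom] in pixels, round what is visible of it).
- manip.pinpoint(label, picture): "point" ([column, row] in pixels: a listed point, or the origin of a listed thing).
The state is a dict: "t": time; "q": joint angles; "qd": joint speeds; "tau": joint torques, N m; "tcp_pos": TCP position; "tool_rot": TCP orientation; "force": force on the tool from outside, world axes, zero at the start; "ft_torque": the same for the moment, N m; "finger_gap": opening from 0.0 (shut) to 1.0 (fully open).
Only numpy, scipy, OpenCV 4.12 (cv2) and the standard library are available. Lean on these libraries where they do the work, as an engineer would, in place of code of your own. Each camera call takes 0.05 s, during which the arm holds its last target.

### The job

Take the aluminium reference block off the photometer's front deck and put it back in its own nest (the one that matches its length): set it down, do not drop it, flat and right down on the nest's floor. Then raise the photometer's stiff-hinged lid until it lines up with the steel index arm at its side, and leave it standing there. Do not disturb the index arm or anything else on the bench.

Things in the scene. Friction and masses are not known exactly. Their poses are not given: they have to be found in the camera images.
- lid (a joint): Opening angle of the photometer's white lid, rad: 0 = closed and level, grows as the front edge rises (1.57 = upright, stop at 1.75). The hinge is stiff: the lid stays wherever it is left; raising it takes about 5 to 7 N at the front edge.
- index_arm (a joint): Angle of the steel index arm, rad, measured as the lid's: when both values are equal the lid lines up with the arm. It is pre-set somewhere between 0.8 and 1.2 and is only held by light friction: do not touch it.
- meter: Bench photometer, fixed grey housing 310 mm deep (x) by 240 wide (y); origin at table level, x points from front to hinge, y to its left. Deck 30 mm high over all of it (x -160 to 150 mm); hinge block at the rear (x 105 to 150, 90 high); side cheeks (|y| 108 to 120, x -45 to 105, 80 high) carry the closed lid. Open mouth between deck and lid in front, 50 mm high, 216 wide.
- lid_hinge (a point): Point on the hinge axis in the middle of the lid's width: meter frame (125, 0, 85) mm; same axes as the meter. The hinge axis is the meter's y axis direction.
- lid_edge (a point): Middle of the lid's free front edge, at half thickness. The lid is a flat white slab, 170 mm from hinge axis to this edge, 240 wide, 10 thick, centred on the hinge axis (underside 80 mm above the table when closed), black screen underneath. x lies in the slab from this edge to the hinge, y along the edge to the left.
- index_tip (a point): Tip of the index arm, 170 mm from the hinge axis: a dark steel bar 16 mm deep, 10 mm thick, with a 30 mm disc at the tip, 134 mm left of the lid's middle, turning about the same axis. A disc of 45 mm radius (y 120 to 128 mm) surrounds its pivot. Its x axis points from this tip to the hinge.
- block_mid: The reference block to put away: plain aluminium bar 100 mm long (its x) by 32 mm wide (y) by 45 mm high, about 0.39 kg. Origin at the centre of its underside. It starts on the photometer's deck in front of the lid, lying about crosswise.
- nest_mid: The block's own nest: fixed open black plastic tray, inside 108 mm (x) by 40 mm (y), walls 6 mm thick, top of the walls 16 mm above the table, inner floor 4 mm above the table. Origin at table level under its centre. It is the middle one of three nests in length, but may stand in any of the three places.
- nest_short: Nest for the short block (inside 78 by 40 mm), otherwise the same; holds the short block.
- nest_long: Nest for the long block (inside 148 by 40 mm), otherwise the same; stands empty.
- block_short: Bystander in its nest: like the block, 70 mm long. Origin at the centre of its underside.
- block_long: Bystander lying behind the nests: like the block, 140 mm long.
- cup: Bystander: lidded stainless cup, 78 mm across, 95 mm high, with a side handle. Origin under its centre.
- beaker: Bystander: glass beaker 72 mm across, 95 mm high.
- bottle: Bystander: white plastic bottle 66 mm across, 150 mm high.
- flask: Bystander: stoppered glass flask 80 mm across, 182 mm high.
- mortar: Bystander: white ceramic bowl 100 mm across, 50 mm high.
Not all that is in view belongs to the job. Leave any pink or turquoise look-alike of the nest_mid alone. Leave any turquoise look-alike of the block_mid alone.

How it is judged:
On the way, in this order (a step that is already met when the one before it is completed fails the run):
1. the block lies in its own nest and is let go (z of block_mid in the frame of nest_mid below 0.008 m and angle between block_mid's own z axis and vertical below 0.08 rad and horizontal distance between block_mid and nest_mid below 0.01 m and angle between the x axis of block_mid and the x axis of nest_mid, either way round below 0.15 rad and contact force between the fingers and block_mid below 0.5 N and linear speed of block_mid below 0.03 m/s), for 0.2 s.
2. the lid is raised until it lines up with the index arm (angle between the x axis of lid_edge and the x axis of index_tip, either way round below 0.09 rad and velocity of joint lid between -0.1 and 0.1 rad/s), for 0.2 s.
At the end, for the whole second after the job is handed in: The block is released and at rest in its own nest: flat on its floor (underside under 8 mm above the table, tilt under 0.08 rad), within 10 mm of the nest's centre and 0.15 rad of its direction, either way round; and the lid stands still within 0.09 rad (5 degrees) of the index arm (all of step 1 and all of step 2); the robot touches nothing.
It fails at once if the index arm's tip is displaced by more than 10 mm (distance of index_tip from where it was at the start of the episode above 0.01 m).
It fails at once if the block is dropped or slammed into its nest (contact force over 70 N) (contact force between block_mid and nest_mid above 70 N).
It fails at once if the short or the long block is moved by more than 20 mm or tipped (distance of any of block_short, block_long from where it was at the start of the episode above 0.02 m or angle between any of block_short, block_long's own z axis and vertical above 0.35 rad).
It fails at once if the cup, beaker, bottle, flask or mortar is moved by more than 30 mm or tipped (distance of any of cup, beaker, bottle, flask, mortar from where it was at the start of the episode above 0.03 m or angle between any of cup, beaker, bottle, flask, mortar's own z axis and vertical above 0.35 rad).
It also fails if it takes over 51 s, if anything falls off the work surface, if the arm or the gripper's body presses on something with over 40 N, if the wrist force passes 120 N, or if a joint passes its speed limit or range.

## Working session

There is one attempt and no reset: what is moved stays moved. The work goes in short steps, Python scripts to look and compute and a tool call to move; the robot and the scene stay as the last step left them, time stands still between calls to the robot, and variables do not carry over. Pictures are saved under pics/ and viewed, and the job is handed in when it is done.

Besides the shell and the picture viewer there is one more tool, called after "Call:" as a command line: name --argument value ..., lists and objects as JSON in quotes. play_rows: Moves the arm, as the interface text tells. Its arguments: {"type":"object","properties":{"steps":{"type":"array"},"fingers":{"type":"number"},"squeeze":{"type":"number"}},"required":["steps"]}

```bash
ls; mkdir -p pics
python3 - <<'E'
from station import manip
import cv2,numpy as np
print(manip.sense())
for n in ["scene","side","wrist"]:
    s=manip.snapshot(n); cv2.imwrite(f"pics/{n}0.png",s["img"][:,:,::-1])
    print(n,s["K"].tolist(),np.round(s["world_from_camera"],3).tolist())
E
```

```text
pics
{'t': 0.0, 'q': array([ 1.07650907e+00,  5.28472727e-01,  1.43386487e+00,  1.14479806e-05,
        1.18138827e+00, -1.78488957e-01]), 'qd': array([-0.00020949,  0.00148396,  0.00201455,  0.00014418,  0.00162216,
       -0.00059303]), 'tau': array([ 8.40956509e-04, -4.42347443e+01, -1.78028119e+01, -2.24840419e-04,
        8.71971133e-03, -8.61537700e-06]), 'tcp_pos': array([0.19372722, 0.59346569, 0.21944151]), 'tool_rot': array([ 1.57245900e-01,  9.87558904e-01, -1.00508004e-03, -3.57061989e-04]), 'force': array([-0.36858489, -0.68939996, -0.30001982]), 'ft_torque': array([-0.02483489,  0.02127898,  0.01118882]), 'finger_gap': 0.9995139101796499}
scene [[517.334847990475, 0.0, 315.7795223363141], [0.0, 517.334847990475, 191.34271570544107], [0.0, 0.0, 1.0]] [[0.591, 0.588, -0.552, 1.451], [0.806, -0.425, 0.411, -0.671], [0.007, -0.688, -0.726, 1.349], [0.0, 0.0, 0.0, 1.0]]
side [[367.49067701344217, 0.0, 323.0246405212121], [0.0, 367.49067701344217, 198.32975187517613], [0.0, 0.0, 1.0]] [[0.995, -0.059, 0.08, 0.411], [-0.099, -0.572, 0.814, -0.741], [-0.002, -0.818, -0.575, 0.631], [0.0, 0.0, 0.0, 1.0]]
wrist [[324.5135768297127, 0.0, 325.4986208274182], [0.0, 324.5135768297127, 197.88814365434115], [0.0, 0.0, 1.0]] [[0.311, 0.9, 0.305, 0.115], [0.95, -0.293, -0.103, 0.62], [-0.003, 0.322, -0.947, 0.372], [0.0, 0.0, 0.0, 1.0]]
```

View pics/scene0.png

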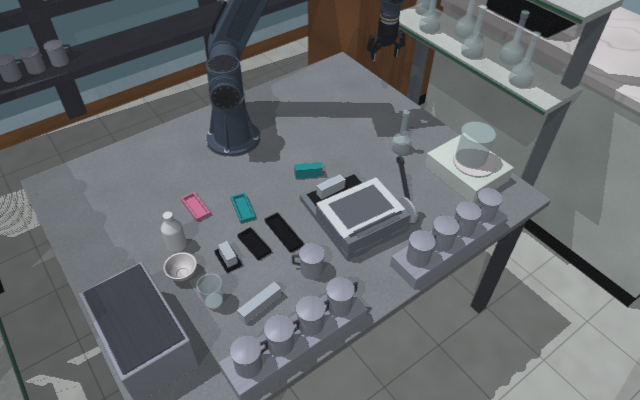

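View pics/side0.png

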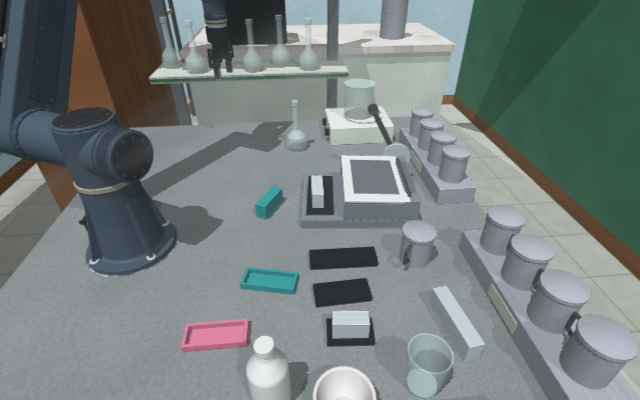

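View pics/wrist0.png

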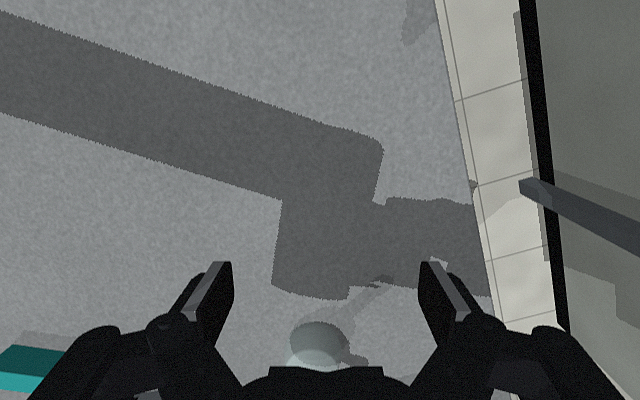

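The side view shows the block on the deck at about (317,190), the meter at (370,190), and the index arm's tip at (372,108). There are three black nests: long, empty, at (343,258); mid, empty, at (342,292); and short, with its block, at (350,330). The turquoise and pink trays are look-alikes. I'll measure next.

```bash
cat > h.py <<'E'
import numpy as np,cv2
from station import manip
def ray(s,p):
    K=s["K"];T=s["world_from_camera"]
    d=T[:3,:3]@np.linalg.solve(K,[p[0],p[1],1.]);return T[:3,3],d/np.linalg.norm(d)
def atz(s,p,z):
    o,d=ray(s,p);return o+d*(z-o[2])/d[2]
def tri(a):
    A=np.zeros((3,3));b=np.zeros(3)
    for s,p in a:
        o,d=ray(s,p);P=np.eye(3)-np.outer(d,d);A+=P;b+=P@o
    x=np.linalg.solve(A,b)
    return x,[round(float(np.linalg.norm((np.eye(3)-np.outer(ray(s,p)[1],ray(s,p)[1]))@(x-ray(s,p)[0]))),4) for s,p in a]
def proj(s,X):
    T=np.linalg.inv(s["world_from_camera"]);X=np.atleast_2d(X);c=X@T[:3,:3].T+T[:3,3];u=c@s["K"].T;return u[:,:2]/u[:,2:]
def save(s,n,box=None,k=1):
    im=s["img"][:,:,::-1]
    if box: im=im[box[1]:box[3],box[0]:box[2]]
    cv2.imwrite("pics/"+n,cv2.resize(im,None,fx=k,fy=k,interpolation=cv2.INTER_CUBIC))
E
python3 - <<'E'
from h import *
import pickle
S={n:manip.snapshot(n) for n in("scene","side")}
R={}
for l in "meter lid_hinge lid_edge index_tip block_mid nest_mid nest_long nest_short block_short block_long cup beaker flask".split():
    for n in S:
        r=manip.pinpoint(l,S[n])[:3]; R[l,n]=r
        print(l,n,[(np.round(x["point"]).tolist(),round(x["score"],2)) for x in r])
    if R[l,"scene"] and R[l,"side"]:
        print("   ",tri([(S[n],R[l,n][0]["point"]) for n in S]))
for l in("block_mid","nest_mid","nest_long"):
    for n in S:
        r=manip.regions_of(l,S[n]);print(l,n,[(x["rect"],round(x["score"],2)) for x in r])
pickle.dump(S,open("S0.pkl","wb"))
s=S["side"];save(s,"crop_side0.png",(230,80,430,310),3) if 0 else save(s,"crop_side0.png",(240,90,440,310),2.7)
save(S["scene"],"crop_scene0.png",(210,140,430,280),3.5)
E
```

```text
meter scene [([352.0, 216.0], 0.95)]
meter side [([342.0, 263.0], 0.18)]
    (array([ 0.53004512,  0.15634005, -0.18451447]), [0.0717, 0.0717])
lid_hinge scene [([373.0, 222.0], 0.81), ([214.0, 301.0], 0.56)]
lid_hinge side [([402.0, 177.0], 0.74), ([338.0, 295.0], 0.47)]
    (array([0.71444275, 0.104949  , 0.09368478]), [0.0034, 0.0034])
lid_edge scene [([344.0, 192.0], 0.91)]
lid_edge side [([344.0, 174.0], 0.56)]
    (array([0.55626179, 0.11280448, 0.10240433]), [0.0029, 0.0029])
index_tip scene [([404.0, 162.0], 0.68), ([178.0, 247.0], 0.29)]
index_tip side [([341.0, 296.0], 0.71), ([372.0, 104.0], 0.51)]
    (array([ 0.54171222,  0.20465274, -0.10275364]), [0.2602, 0.2602])
block_mid scene [([308.0, 173.0], 0.94), ([330.0, 190.0], 0.67)]
block_mid side [([317.0, 197.0], 0.61), ([268.0, 205.0], 0.57), ([344.0, 297.0], 0.54)]
    (array([0.45922379, 0.02916211, 0.12087158]), [0.0255, 0.0255])
nest_mid scene [([256.0, 242.0], 0.89), ([199.0, 207.0], 0.71), ([239.0, 210.0], 0.64)]
nest_mid side [([340.0, 297.0], 0.96), ([218.0, 335.0], 0.8), ([271.0, 283.0], 0.79)]
    (array([ 0.49
[... 1200 characters left out ...]
78)]
flask side [([297.0, 148.0], 0.69)]
    (array([ 0.4340782 ,  0.49098857, -0.00114418]), [0.0022, 0.0022])
block_mid scene [([294.9, 163.7, 323.4, 184.3], 0.96), ([317.3, 176.7, 341.2, 200.6], 0.73), ([299.6, 155.0, 418.9, 261.3], 0.39)]
block_mid side [([255.2, 184.3, 286.5, 220.8], 0.79)]
nest_mid scene [([181.4, 191.1, 213.6, 221.1], 0.97), ([231.2, 193.7, 256.8, 222.9], 0.77), ([239.5, 227.9, 272.1, 263.3], 0.74)]
nest_mid side [([241.2, 267.3, 295.9, 295.2], 0.8), ([314.7, 280.4, 374.5, 308.8], 0.66)]
nest_long scene [([264.5, 207.7, 302.1, 251.3], 0.67)]
nest_long side [([310.9, 248.3, 377.1, 269.5], 0.84), ([344.3, 157.0, 410.9, 203.7], 0.64), ([286.2, 99.5, 309.8, 155.2], 0.46)]
```

View pics/crop_side0.png

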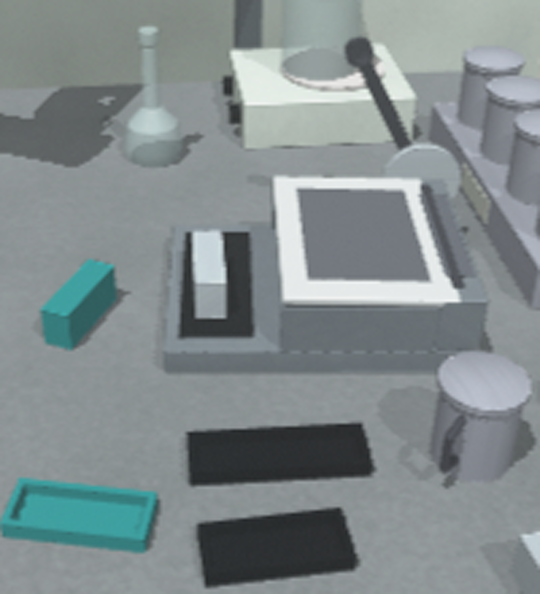

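View pics/crop_scene0.png

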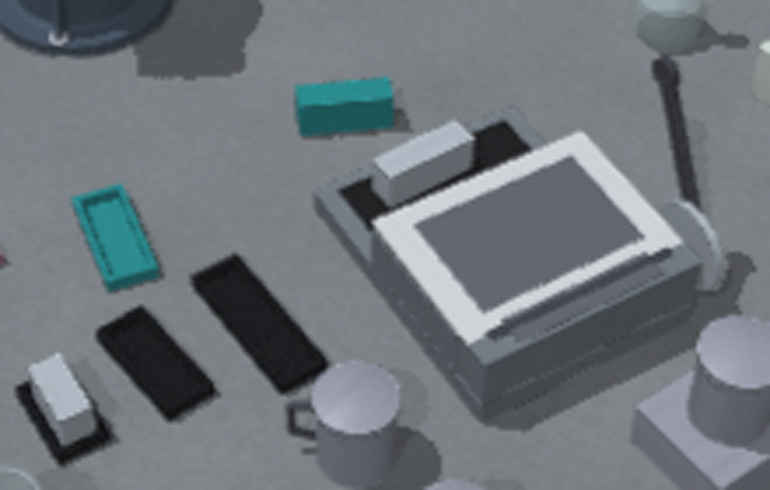

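```bash
cat >> h.py <<'E'
from scipy.optimize import least_squares
def fit(obs,x0,z0=0.0):
    # obs: list (shot, local xyz, pixel)
    def P(x,l):
        c,s=np.cos(x[2]),np.sin(x[2]);return np.array([x[0]+c*l[0]-s*l[1],x[1]+s*l[0]+c*l[1],z0+l[2]])
    f=lambda x:np.concatenate([proj(s,P(x,l))[0]-p for s,l,p in obs])
    r=least_squares(f,x0,loss="soft_l1");return r.x,np.round(f(r.x),1).reshape(-1,2).tolist()
E
cat > f1.py <<'E'
from h import *
import pickle
S=pickle.load(open("S0.pkl","rb"))
a=lambda u,v:(S["side"],np.array([240+u/2.7-.0,90+v/2.7]));b=lambda u,v:(S["scene"],np.array([210+u/3.5,140+v/3.5]))
def O(l,sp):return (sp[0],l,sp[1])
M=[O((-.045,.12,.09),a(273,179)),O((-.045,-.12,.09),a(283,303)),O((-.16,.12,.03),a(176,226)),O((-.16,-.12,.03),a(166,352)),
O((-.045,-.12,.09),b(373,222)),O((-.045,.12,.09),b(583,132)),O((-.16,-.12,.03),b(316,190)),O((-.16,.12,.03),b(512,105)),O((.15,-.12,0),b(485,420))]
m,r=fit(M,[.59,.11,0]);print("meter",m.round(4),r)
B=[O((.05,.016,.045),b(459,122)),O((-.05,.016,.045),b(373,161)),O((.05,-.016,.045),b(475,135)),O((.05,-.016,0),b(474,157)),O((-.05,.016,0),b(375,190)),O((-.05,-.016,0),b(393,207)),
O((.05,.016,.045),a(192,231)),O((.05,-.016,.045),a(222,231)),O((-.05,.016,0),a(195,318)),O((-.05,-.016,0),a(227,318))]
bl,r=fit(B,[.46,.11,1.57],.03);print("block",bl.round(4),r)
h=(.06,.026,.016)
N=[O((-.06,.026,.016),b(97,333)),O((.06,.026,.016),b(140,307)),O((.06,-.026,.016),b(214,384)),O((-.06,-.026,.016),b(172,412))]
N=[O((-.06,.026,.016),b(140,307)),O((.06,.026,.016),b(214,384)),O((.06,-.026,.016),b(172,412)),O((-.06,-.026,.016),b(97,333)),
O((-.06,.026,.016),a(198,524)),O((.06,.026,.016),a(342,510)),O((.06,-.026,.016),a(355,566)),O((-.06,-.026,.016),a(205,578))]
n,r=fit(N,[.5,-.2,0]);print("nest",n.round(4),r)
# index tip in scene/side
print(tri([b(665,72),a(358,50)]))
E
python3 f1.py
```

```text
meter [ 0.5982  0.1252 -0.0915] [[-0.1, -1.1], [0.7, -1.8], [-1.0, -1.5], [-0.4, -1.1], [-0.0, 0.7], [-0.3, -0.0], [-0.9, 0.3], [0.1, 0.2], [-0.7, 2.2]]
block [0.4799 0.1191 1.5303] [[-0.8, -0.9], [0.1, -0.7], [0.0, 0.8], [-0.3, 3.5], [-0.5, -0.0], [-0.5, 0.7], [-0.1, -1.1], [-0.2, -1.5], [0.3, -0.4], [0.1, -0.8]]
nest [ 0.5036 -0.2158  0.0389] [[-0.3, -0.3], [-0.7, 0.5], [-2.2, 0.7], [-1.3, -0.2], [-0.3, -0.1], [0.0, -0.7], [1.0, -3.0], [0.0, -1.0]]
(array([0.65260411, 0.25344563, 0.23461983]), [0.0005, 0.0005])
```

Of the candidates, the aluminium block is at scene (330,190) and the turquoise one at (308,173) is a look-alike. The empty black nest of 120 mm outer length is at scene (254,243). It sits between the longer black nest at (284,231) and the short one holding a block. The turquoise tray (242,208) and the pink tray (196,206) are look-alikes. The crops confirm this, so I'll plan the hover over the block.

```bash
cat >> h.py <<'E'
from scipy.spatial.transform import Rotation as Ro, Slerp
import json
def down(yaw_y):  # tool down, tool y axis at world yaw yaw_y (rad)
    z=np.array([0,0,-1.]);y=np.array([np.cos(yaw_y),np.sin(yaw_y),0]);x=np.cross(y,z)
    return Ro.from_matrix(np.c_[x,y,z])
def cur():
    s=manip.sense();return s["tcp_pos"],Ro.from_quat(s["tool_rot"]),s
def rows(p0,R0,p1,R1,n):
    out=[];p=p0.copy();R=R0
    for i in range(1,n+1):
        f=i/n; pt=p0+(p1-p0)*f; Rt=R0*Ro.from_rotvec((R0.inv()*R1).as_rotvec()*f)
        d=np.round(R.inv().apply(pt-p),4); w=np.round(np.degrees((R.inv()*Rt).as_rotvec()),2)
        p=p+R.apply(d);R=R*Ro.from_rotvec(np.radians(w));out.append(d.tolist()+w.tolist())
    return out
def plan(p1,R1,n,p0=None,R0=None):
    if p0 is None:p0,R0,_=cur()
    r=rows(np.array(p0),R0,np.array(p1),R1,n)
    for k in range(0,n,10):print(json.dumps(r[k:k+10]))
def log():
    s=manip.sense()
    with open("kin.jsonl","a") as f:f.write(json.dumps([s["q"].tolist(),s["tcp_pos"].tolist(),s["tool_rot"].tolist()])+"\n")
E
python3 - <<'E'
from h import *
log()
plan([.48,.119,.20],down(1.5303-np.pi/2),12)
E
```

```text
[[-0.0349, -0.0302, 0.0017, -0.0, 0.0, 6.19], [-0.0381, -0.0263, 0.0017, -0.0, 0.0, 6.18], [-0.0406, -0.0221, 0.0017, -0.0, 0.0, 6.19], [-0.0427, -0.0175, 0.0017, -0.0, 0.0, 6.18], [-0.0444, -0.0128, 0.0017, -0.0, 0.0, 6.19], [-0.0455, -0.008, 0.0017, -0.0, 0.0, 6.18], [-0.0461, -0.003, 0.0017, -0.0, 0.0, 6.19], [-0.0462, 0.002, 0.0017, -0.0, 0.0, 6.18], [-0.0457, 0.0069, 0.0017, -0.0, 0.0, 6.19], [-0.0446, 0.0118, 0.0017, -0.0, 0.0, 6.18]]
[[-0.0432, 0.0165, 0.0017, -0.0, 0.0, 6.19], [-0.0411, 0.0212, 0.0017, -0.0, 0.0, 6.19]]
```

Call:
play_rows --steps '[[[-0.035, -0.03, 0.002, 0, 0, 6.2], [-0.038, -0.026, 0.002, 0, 0, 6.2], [-0.041, -0.022, 0.002, 0, 0, 6.2], [-0.043, -0.018, 0.002, 0, 0, 6.2], [-0.044, -0.013, 0.002, 0, 0, 6.2], [-0.046, -0.008, 0.002, 0, 0, 6.2], [-0.046, -0.003, 0.002, 0, 0, 6.2], [-0.046, 0.002, 0.002, 0, 0, 6.2], [-0.046, 0.007, 0.002, 0, 0, 6.2], [-0.045, 0.012, 0.002, 0, 0, 6.2]]]' --fingers 0.75

```text
t: 3.1
tcp_pos: [0.4336, 0.1959, 0.2006]
tool_rot: [0.645, 0.764, 0.0, 0.0]
force: [0.7, 0.1, -0.4]
finger_gap: 0.747
```

Call:
play_rows --steps '[[[-0.043, 0.017, 0.002, 0, 0, 6.2], [-0.041, 0.021, 0.002, 0, 0, 6.2], [0, 0, 0, 0, 0, 0]]]'

```text
t: 3.48
tcp_pos: [0.4828, 0.1157, 0.1966]
tool_rot: [0.724, 0.69, 0.001, 0.001]
force: [0.2, 0.3, -0.1]
finger_gap: 0.749
```

Run:
```python
from h import *
log()
p,R,s=cur();print(p,R.as_matrix().round(3).tolist(),s["q"].round(3),s["finger_gap"])
w=manip.snapshot("wrist");save(w,"w1.png")
import pickle;pickle.dump(w,open("w1.pkl","wb"))
# overlay expected block corners
for c in [(x,y,z) for z in(.03,.075) for x in(-.05,.05) for y in(-.016,.016)]:
    a=1.5303;X=[.4799+np.cos(a)*c[0]-np.sin(a)*c[1],.1191+np.sin(a)*c[0]+np.cos(a)*c[1],c[2]];print(c,proj(w,X)[0].round(0))
```

```text
[0.48282154 0.11571898 0.1965631 ] [[0.048, 0.999, 0.002], [0.999, -0.048, -0.0], [-0.0, 0.002, -1.0]] [ 1.000e-02  3.890e-01  1.777e+00 -1.000e-03  9.730e-01  5.900e-02] 0.7493576865491194
(-0.05, -0.016, 0.03) [337. 217.]
(-0.05, 0.016, 0.03) [307. 217.]
(0.05, -0.016, 0.03) [338. 120.]
(0.05, 0.016, 0.03) [304. 121.]
(-0.05, -0.016, 0.075) [339. 235.]
(-0.05, 0.016, 0.075) [305. 236.]
(0.05, -0.016, 0.075) [340. 126.]
(0.05, 0.016, 0.075) [301. 126.]
```

View pics/w1.png

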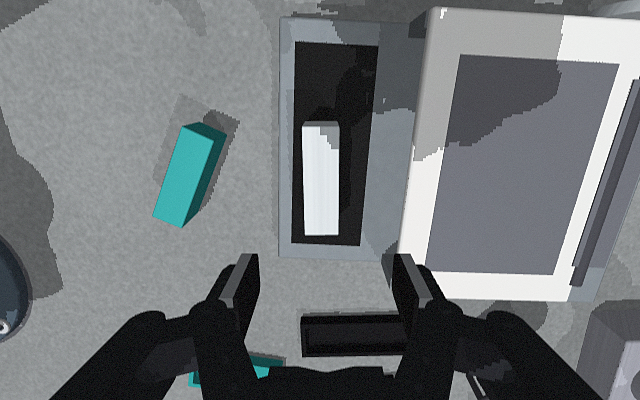

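The wrist view shows the block's top from (303,122) to (338,235), and the predicted corners agree to about 3 px. I'll refine this in an enlarged crop.

Run:
```python
from h import *
import pickle
w=pickle.load(open("w1.pkl","rb"));save(w,"w1c.png",(270,5,450,285),2.1)
save(w,"w1b.png",(290,105,360,250),4)
```

```text
(no output)
```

View pics/w1b.png

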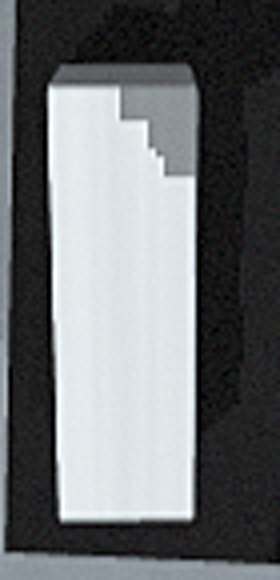

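View pics/w1c.png

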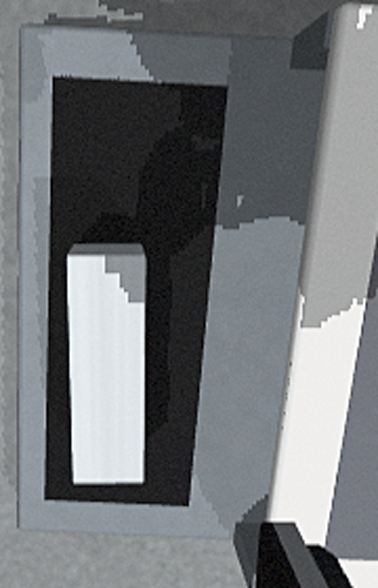

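Call:
play_rows --steps '[[[0.003, -0.003, 0.02, 0, 0, -0.4], [0, 0, 0.03, 0, 0, 0], [0, 0, 0.03, 0, 0, 0], [0, 0, 0.025, 0, 0, 0], [0, 0, 0.018, 0, 0, 0], [0, 0, 0, 0, 0, 0]]]'

```text
t: 4.28
tcp_pos: [0.4757, 0.1224, 0.0725]
tool_rot: [0.719, 0.695, -0.001, -0.001]
force: [-0.5, -0.3, -0.3]
finger_gap: 0.75
```

Call:
play_rows --steps '[[[0, 0, 0, 0, 0, 0], [0, 0, 0, 0, 0, 0], [0, 0, 0, 0, 0, 0], [0, 0, 0, 0, 0, 0]]]' --fingers 0.0 --squeeze 40

```text
t: 4.78
tcp_pos: [0.4778, 0.1213, 0.0738]
tool_rot: [0.72, 0.694, 0.0, 0.0]
force: [-0.3, 0.7, -0.6]
finger_gap: -0.003
```

Run:
```python
from h import *
log();p,R,s=cur();print(p,R.as_matrix().round(3).tolist(),s["q"].round(3),s["finger_gap"],s["force"])
w=manip.snapshot("side");save(w,"s2.png",(270,130,430,240),5)
```

```text
[0.47781056 0.12132082 0.07382912] [[0.037, 0.999, 0.001], [0.999, -0.037, 0.0], [0.0, 0.001, -1.0]] [ 0.022  0.596  1.886 -0.     0.659  0.058] -0.0033127314789933304 [-0.30418447  0.72537398 -0.60032759]
```

View pics/s2.png

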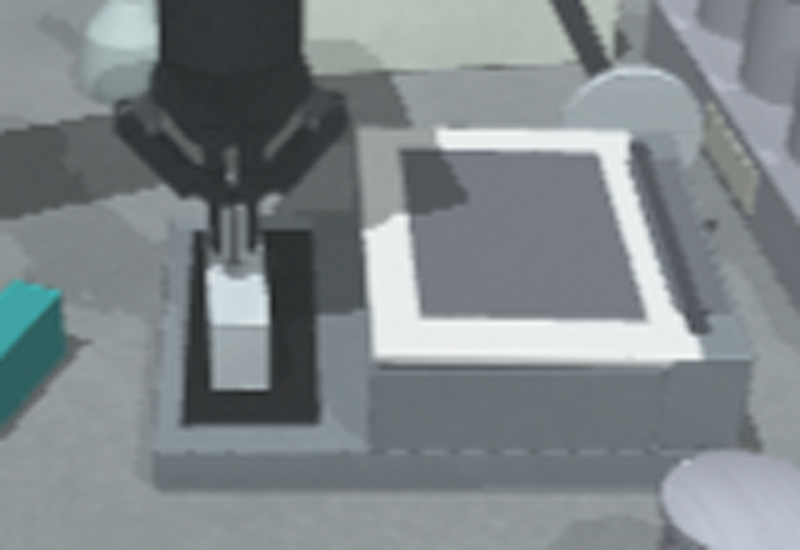

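Run:
```python
from h import *
w=manip.snapshot("wrist");save(w,"w2.png");
s=manip.snapshot("scene");save(s,"sc2.png",(280,120,440,260),5)
p,R,_=cur()
for n,c in(("w",w),("s",s)):print(n,proj(c,[p,p+R.apply([0,0,.025]),p+R.apply([0,0,-.05])]).round(0).tolist())
```

```text
w [[325.0, 254.0], [325.0, 234.0], [325.0, 318.0]]
s [[331.0, 182.0], [331.0, 187.0], [332.0, 172.0]]
```

View pics/w2.png

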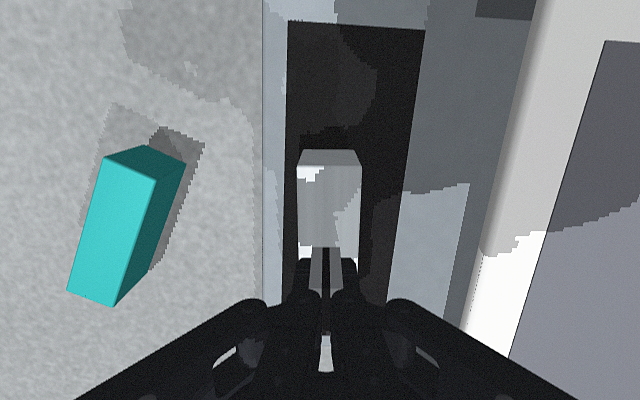

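View pics/sc2.png

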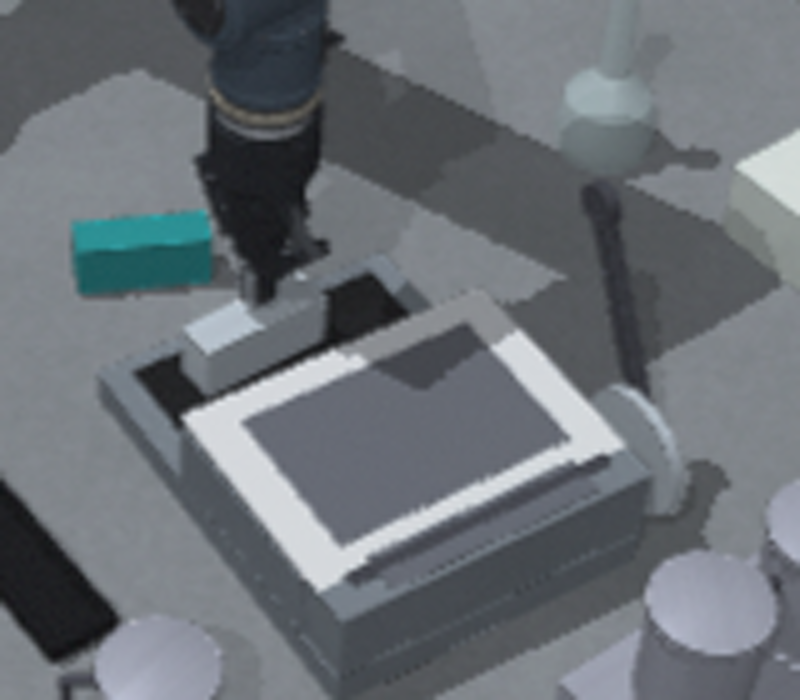

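Run:
```python
from h import *
print([a for a in dir(manip) if a[0]!='_'], manip.tips_ahead)
w=manip.snapshot("wrist");save(w,"w2c.png",(270,140,380,330),3.1)
p,R,_=cur();print(p, p[2])
print(proj(w,[[.48-.016,.169,.075],[.48+.016,.169,.075],[.48-.016,.069,.075],[.48+.016,.169,.03]]).round(0).tolist())
# block top position measured now: far corners
```

```text
['PlanningError', 'pinpoint', 'regions_of', 'sense', 'sign_off', 'snapshot', 'tips_ahead'] 0.025
[0.47762984 0.1212835  0.07348703] 0.07348702596064435
[[293.0, 167.0], [360.0, 165.0], [305.0, 337.0], [352.0, 148.0]]
```

View pics/w2c.png

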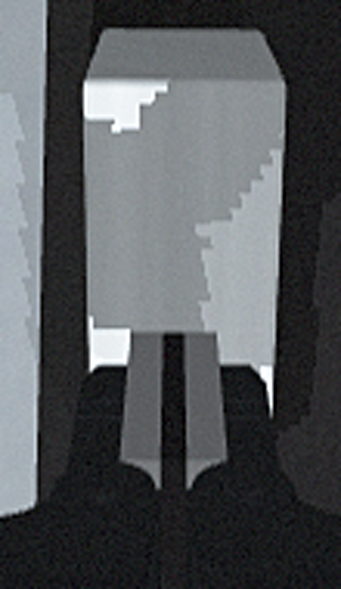

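Call:
play_rows --steps '[[[0, 0, -0.02, 0, 0, 0], [0, 0, -0.02, 0, 0, 0], [0, 0, 0, 0, 0, 0]]]'

```text
t: 5.35
tcp_pos: [0.4787, 0.1214, 0.1145]
tool_rot: [0.72, 0.694, 0.001, 0.001]
force: [-0.2, -0.3, 0.1]
finger_gap: 0.0
```

Run:
```python
from h import *
p,R,s=cur();print(p,s["finger_gap"],s["force"])
a=manip.snapshot("side");save(a,"s3.png",(270,110,430,230),5)
w=manip.snapshot("wrist");save(w,"w3.png",(220,90,440,350),2.3)
P=[p,p+R.apply([0,0,.025])]
print((proj(a,P)-[270,110])*5,(proj(w,P)-[220,90])*2.3)
```

```text
[0.47865784 0.12135135 0.11445212] 0.00042597567735702153 [-0.23453818 -0.27762597  0.08167918]
[[233.39973281 305.08828092]
 [234.0888143  343.87754607]] [[245.12065992 379.18205452]
 [244.87034701 332.23387663]]
```

View pics/s3.png

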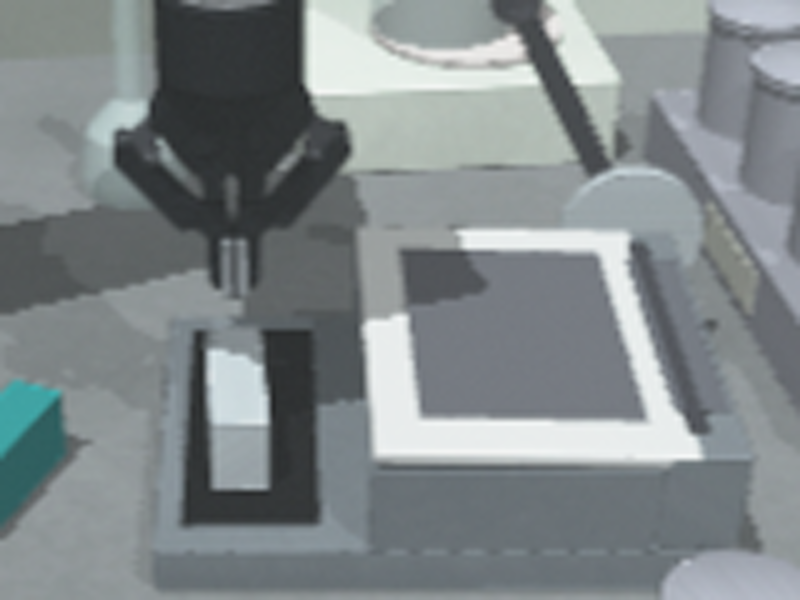

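View pics/w3.png

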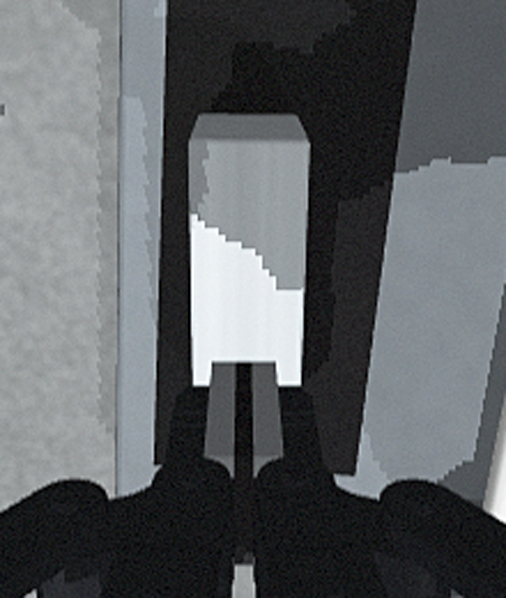

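The closed fingertips show at (235,298) in the side crop, but the stated 25 mm offset projects to row 344. The real tips sit well behind where they should be, so I'll measure them with two cameras.

Run:
```python
from h import *
p,R,s=cur();print(p)
b=manip.snapshot("scene");save(b,"sc3.png",(300,130,380,220),6)
P=[p+R.apply([0,0,d]) for d in(-.05,-.025,0,.025)]
print(((proj(b,P)-[300,130])*6).round().tolist())
import pickle;pickle.dump(b,open("sc3.pkl","wb"))
```

```text
[0.47735184 0.1212907  0.11313673]
[[193.0, 198.0], [191.0, 231.0], [190.0, 263.0], [189.0, 294.0]]
```

View pics/sc3.png

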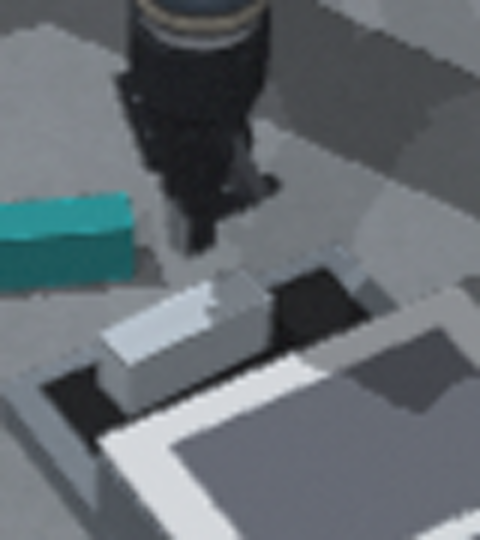

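Run:
```python
from h import *
p,R,s=cur()
w=manip.snapshot("wrist");a=manip.snapshot("side");b=manip.snapshot("scene")
for d in(-.02,-.015,-.01,-.005,0,.005,.01):
    print(d,((proj(w,p+R.apply([.011,0,d]))-[220,90])*2.3).round(0),((proj(a,p+R.apply([-.011,0,d]))-[270,110])*5).round(0),((proj(b,p+R.apply([-.011,.006,d]))-[300,130])*6).round(0))
```

```text
-0.02 [[242. 377.]] [[231. 286.]] [[181. 251.]]
-0.015 [[242. 366.]] [[231. 294.]] [[181. 258.]]
-0.01 [[242. 354.]] [[231. 302.]] [[181. 264.]]
-0.005 [[242. 344.]] [[231. 310.]] [[180. 270.]]
0 [[242. 334.]] [[232. 318.]] [[180. 276.]]
0.005 [[242. 325.]] [[232. 326.]] [[180. 283.]]
0.01 [[242. 316.]] [[232. 334.]] [[180. 289.]]
```

Run:
```python
from h import *
import pickle
w=pickle.load(open("w1.pkl","rb"))
p=np.array([.48282,.11572,.19656]);R=Ro.from_matrix([[.048,.999,.002],[.999,-.048,0],[0,.002,-1]])
for d in(-.03,-.02,-.013,-.005,.005,.015,.025):
  print(d,proj(w,p+R.apply([.011,-.032,d])).round(0),proj(w,p+R.apply([.011,.032,d])).round(0))
```

```text
-0.03 [[251. 266.]] [[400. 265.]]
-0.02 [[255. 254.]] [[395. 254.]]
-0.013 [[258. 247.]] [[392. 247.]]
-0.005 [[261. 240.]] [[389. 239.]]
0.005 [[265. 231.]] [[385. 231.]]
0.015 [[268. 224.]] [[382. 224.]]
0.025 [[271. 217.]] [[379. 217.]]
```

Three cameras agree that the real tips are about 13 mm behind the reported TCP when shut, and about 20 mm behind at 0.75 open. The stated figure is 25 mm ahead, so I'm using the measured value and regrasping lower with care.

Call:
play_rows --steps '[[[0, 0, 0, 0, 0, 0], [0, 0, 0, 0, 0, 0], [-0.002, 0.001, 0, 0, 0, 0], [0, 0, 0.02, 0, 0, 0], [0, 0, 0.02, 0, 0, 0], [0, 0, 0.01, 0, 0, 0], [0, 0, 0.01, 0, 0, 0], [0, 0, 0, 0, 0, 0]]]' --fingers 0.75

```text
t: 6.65
tcp_pos: [0.4782, 0.1193, 0.053]
tool_rot: [0.72, 0.694, -0.0, -0.0]
force: [-0.8, 1.2, -0.4]
finger_gap: 0.749
```

Run:
```python
from h import *
p,R,s=cur();print(p,s["finger_gap"],s["force"])
w=manip.snapshot("wrist");save(w,"w4.png")
a=manip.snapshot("side");save(a,"s4.png",(270,110,430,230),5)
```

```text
[0.47824398 0.11926532 0.05296679] 0.749497110702777 [-0.76645868  1.19577214 -0.41259153]
```

View pics/w4.png

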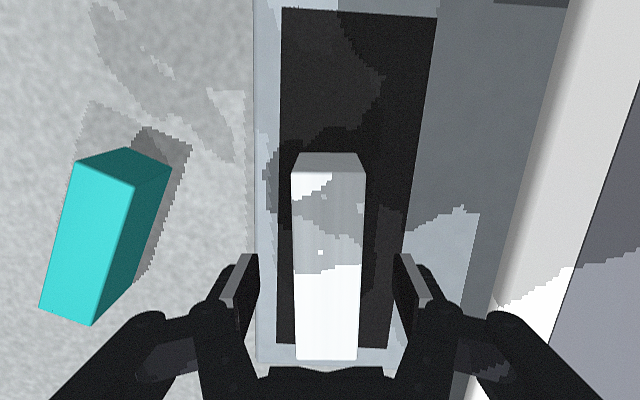

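View pics/s4.png

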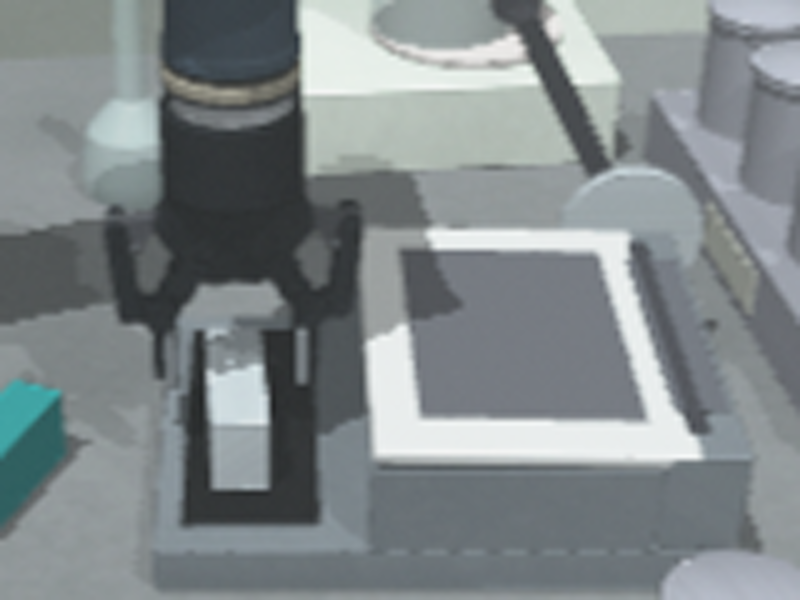

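Call:
play_rows --steps '[[[0, 0.001, 0, 0, 0, 0], [0, 0, 0.008, 0, 0, 0], [0, 0, 0.008, 0, 0, 0], [0, 0, 0.005, 0, 0, 0], [0, 0, 0, 0, 0, 0]]]' --fingers 0.62

```text
t: 7.38
tcp_pos: [0.479, 0.1192, 0.0318]
tool_rot: [0.72, 0.694, -0.001, -0.001]
force: [-1.4, 0.2, -0.5]
finger_gap: 0.622
```

Call:
play_rows --steps '[[[0, 0, 0, 0, 0, 0], [0, 0, 0, 0, 0, 0], [0, 0, 0, 0, 0, 0], [0, 0, 0, 0, 0, 0]]]' --fingers 0.0 --squeeze 50

```text
t: 7.88
tcp_pos: [0.4797, 0.1193, 0.0326]
tool_rot: [0.72, 0.694, 0.0, 0.0]
force: [-0.9, 1.1, 1.1]
finger_gap: 0.367
```

Run:
```python
from h import *
log();p,R,s=cur();print(p,s["finger_gap"],s["force"])
w=manip.snapshot("wrist");save(w,"w5.png")
a=manip.snapshot("side");save(a,"s5.png",(270,110,430,230),5)
```

```text
[0.47967573 0.11926928 0.03258267] 0.366713960982323 [-0.86963903  1.0942387   1.11099728]
```

View pics/w5.png

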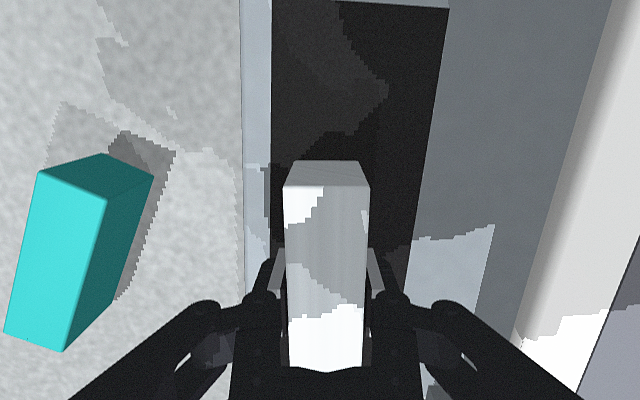

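View pics/s5.png

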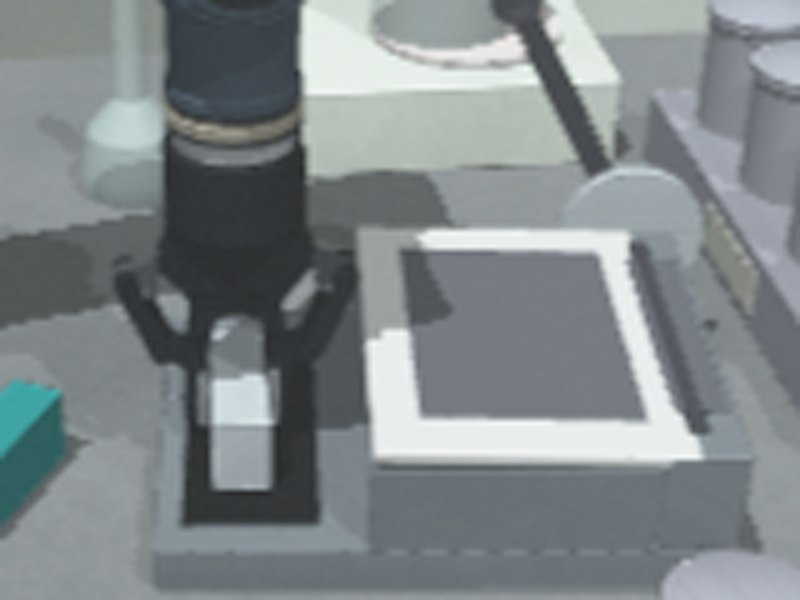

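Call:
play_rows --steps '[[[0, 0, -0.01, 0, 0, 0], [0, 0, -0.025, 0, 0, 0], [0, 0, -0.035, 0, 0, 0], [0, 0, -0.035, 0, 0, 0], [0, 0, -0.015, 0, 0, 0]]]'

```text
t: 8.6
tcp_pos: [0.4798, 0.1193, 0.1545]
tool_rot: [0.72, 0.694, 0.001, 0.001]
force: [0.1, 0.1, -4.3]
finger_gap: 0.367
```

Run:
```python
from h import *
p,R,s=cur();print(p,s["finger_gap"],s["force"])
plan([.5036,-.2158,.15],down(.0389-np.pi/2),14)
```

```text
[0.47979301 0.11932037 0.15446446] 0.36664736974716455 [ 0.05203814  0.14638443 -4.28007399]
[[-0.0239, 0.0026, 0.0003, 0.01, -0.01, 6.12], [-0.0234, 0.0051, 0.0003, 0.01, -0.01, 6.12], [-0.0228, 0.0075, 0.0004, 0.0, -0.0, 6.12], [-0.0218, 0.01, 0.0003, 0.01, -0.01, 6.12], [-0.0207, 0.0122, 0.0003, 0.01, -0.01, 6.12], [-0.0192, 0.0144, 0.0004, 0.01, -0.01, 6.12], [-0.0176, 0.0163, 0.0003, 0.01, -0.0, 6.12], [-0.0157, 0.0181, 0.0003, 0.0, -0.01, 6.12], [-0.0138, 0.0197, 0.0004, 0.01, -0.01, 6.13], [-0.0115, 0.021, 0.0003, 0.01, -0.01, 6.12]]
[[-0.0093, 0.0222, 0.0003, 0.01, -0.01, 6.12], [-0.0068, 0.023, 0.0004, 0.01, -0.0, 6.12], [-0.0043, 0.0236, 0.0003, 0.0, -0.01, 6.12], [-0.0018, 0.0239, 0.0003, 0.01, -0.01, 6.12]]
```

Call:
play_rows --steps '[[[-0.024, 0.003, 0, 0, 0, 6.1], [-0.023, 0.005, 0, 0, 0, 6.1], [-0.023, 0.008, 0, 0, 0, 6.1], [-0.022, 0.01, 0, 0, 0, 6.1], [-0.021, 0.012, 0, 0, 0, 6.1], [-0.019, 0.014, 0, 0, 0, 6.1], [-0.018, 0.016, 0, 0, 0, 6.1], [-0.016, 0.018, 0, 0, 0, 6.1], [-0.014, 0.02, 0, 0, 0, 6.1], [-0.012, 0.021, 0, 0, 0, 6.1]]]'

```text
t: 9.85
tcp_pos: [0.495, -0.1213, 0.1523]
tool_rot: [0.973, 0.231, -0.001, -0.001]
force: [0.3, 0.5, -4.7]
finger_gap: 0.368
```

Call:
play_rows --steps '[[[-0.009, 0.022, 0.001, 0, 0, 6.1], [-0.007, 0.023, 0.001, 0, 0, 6.1], [-0.004, 0.023, 0.001, 0, 0, 6.1], [-0.002, 0.024, 0.001, 0, 0, 6.1], [0, 0, 0, 0, 0, 0], [0, 0, 0, 0, 0, 0]]]'

```text
t: 10.6
tcp_pos: [0.502, -0.2148, 0.1481]
tool_rot: [1.0, 0.022, -0.001, -0.001]
force: [-1.0, -0.0, -3.5]
finger_gap: 0.365
```

Run:
```python
from h import *
import pickle
log();p,R,s=cur();print(p,R.as_matrix().round(3).tolist(),s["finger_gap"],s["force"],s["q"].round(2))
C={n:manip.snapshot(n) for n in("wrist","side","scene")};pickle.dump(C,open("C6.pkl","wb"))
save(C["wrist"],"w6.png")
def box(x,y,a,l,b,z):
    return [[x+np.cos(a)*u-np.sin(a)*v,y+np.sin(a)*u+np.cos(a)*v,z] for u,v in((-l,b),(l,b),(l,-b),(-l,-b))]
print(proj(C["wrist"],box(.5036,-.2158,.0389,.06,.026,.016)).round().tolist())
save(C["side"],"s6.png",(270,170,410,310),4)
save(C["scene"],"sc6.png",(200,190,330,280),6)
```

```text
[ 0.50201067 -0.21483771  0.14811807] [[0.999, 0.045, -0.002], [0.045, -0.999, 0.002], [-0.002, -0.002, -1.0]] 0.36473974679315857 [-1.00550529 -0.03598359 -3.48901525] [-0.61  0.52  1.7   0.    0.92  0.92]
[[300.0, 242.0], [297.0, 114.0], [358.0, 115.0], [354.0, 242.0]]
```

View pics/w6.png

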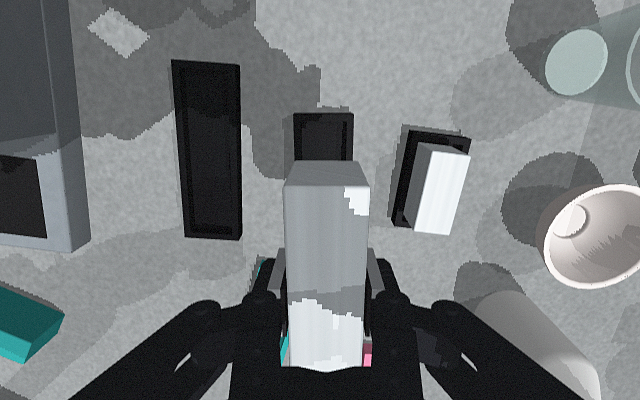

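View pics/s6.png

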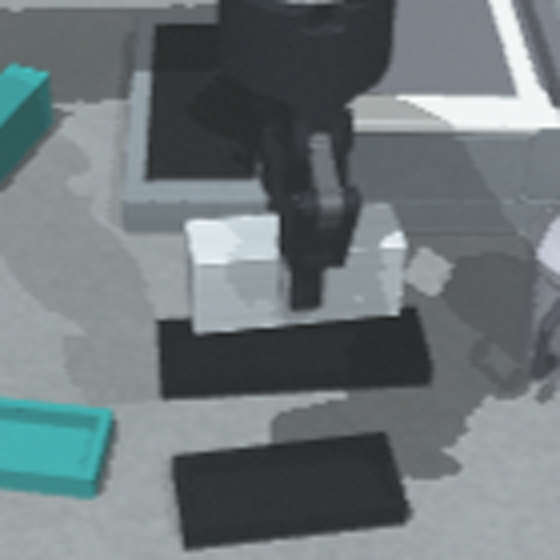

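View pics/sc6.png

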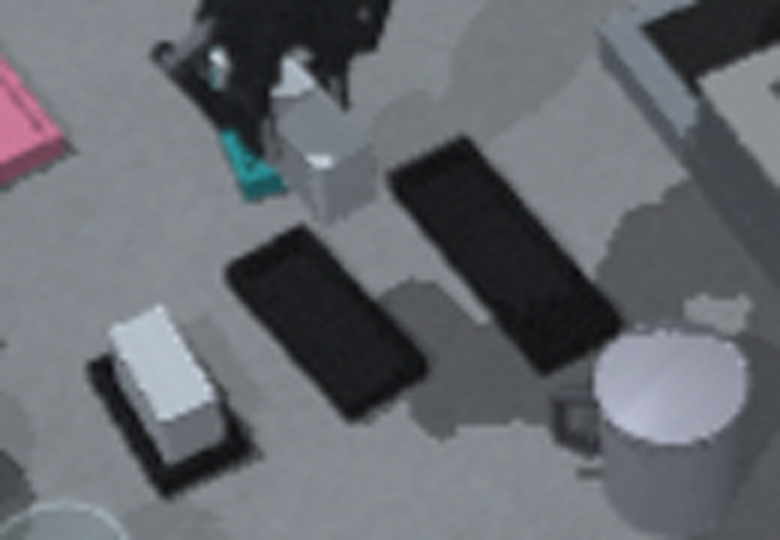

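```bash
cat > f2.py <<'E'
from h import *
import pickle
C=pickle.load(open("C6.pkl","rb"))
a=lambda u,v:(C["side"],np.array([270+u/4,170+v/4]));b=lambda u,v:(C["scene"],np.array([200+u/6,190+v/6]));w=lambda u,v:(C["wrist"],np.array([u,v]))
def O(x,y,z,sp):return (sp[0],(x*.06,y*.026,z),sp[1])
A=[O(-1,1,.016,a(173,457)),O(1,1,.016,a(385,434)),O(1,-1,0,a(408,522)),O(-1,-1,0,a(185,548))]
B=[O(-1,-1,.016,b(225,268)),O(-1,1,.016,b(302,226)),O(1,-1,0,b(352,420)),O(1,1,.016,b(428,355))]
W=[O(1,1,.016,w(293.5,113)),O(1,-1,.016,w(353,112.5))]
for o in(A,B,A+B,A+B+W):
    n,r=fit(o,[.5,-.21,0]);print(n.round(4),r)
E
python3 f2.py
python3 - <<'E'
from h import *
import pickle
C=pickle.load(open("C6.pkl","rb"));save(C["wrist"],"w6c.png",(270,100,380,190),6)
E
```

```text
[ 0.5039 -0.2145  0.0459] [[-0.2, -0.5], [0.3, -0.8], [-0.1, 0.4], [-0.0, 0.7]]
[ 0.5034 -0.2118  0.0579] [[-0.3, -0.1], [-0.0, -0.8], [0.0, 0.6], [0.3, 0.1]]
[ 0.504  -0.2133  0.0507] [[-0.2, -0.9], [0.2, -1.4], [-0.1, -0.1], [0.1, 0.3], [-0.5, 0.1], [-0.2, -0.5], [-0.4, 1.0], [-0.1, 0.5]]
[ 0.5046 -0.213   0.0537] [[0.0, -0.9], [0.3, -1.5], [0.1, -0.3], [0.4, 0.2], [-0.4, 0.3], [-0.1, -0.4], [-0.2, 1.1], [0.1, 0.6], [-0.7, 0.3], [1.0, 0.2]]
```

View pics/w6c.png

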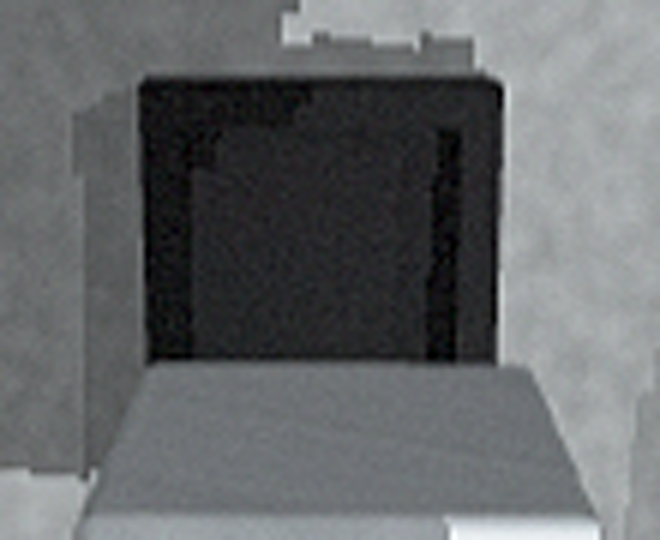

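Call:
play_rows --steps '[[[0.002, -0.002, 0.02, 0, 0, -0.5], [0, 0, 0.03, 0, 0, 0], [0, 0, 0.03, 0, 0, 0], [0, 0, 0.02, 0, 0, 0], [0, 0, 0, 0, 0, 0], [0, 0, 0, 0, 0, 0]]]'

```text
t: 11.5
tcp_pos: [0.5055, -0.2138, 0.0491]
tool_rot: [1.0, 0.027, 0.001, 0.0]
force: [0.0, -0.1, -3.4]
finger_gap: 0.369
```

Run:
```python
from h import *
import pickle
P=[]
C={}
for n in("wrist","side","scene"):
    C[n]=manip.snapshot(n);p,R,s=cur();P.append(p)
print(np.round(P,4).tolist(),R.as_matrix().round(3).tolist(),s["finger_gap"],s["force"])
save(C["side"],"s7.png",(300,240,390,315),6)
save(C["scene"],"sc7.png",(220,200,300,275),7)
save(C["wrist"],"w7.png",(230,80,430,300),2.5)
pickle.dump(C,open("C7.pkl","wb"))
```

```text
[[0.5057, -0.2141, 0.0495], [0.5058, -0.2142, 0.0496], [0.5057, -0.2142, 0.0495]] [[0.999, 0.053, 0.002], [0.053, -0.999, -0.001], [0.002, 0.001, -1.0]] 0.3671326528587951 [-0.16958832 -0.35601655 -3.97767385]
```

View pics/s7.png

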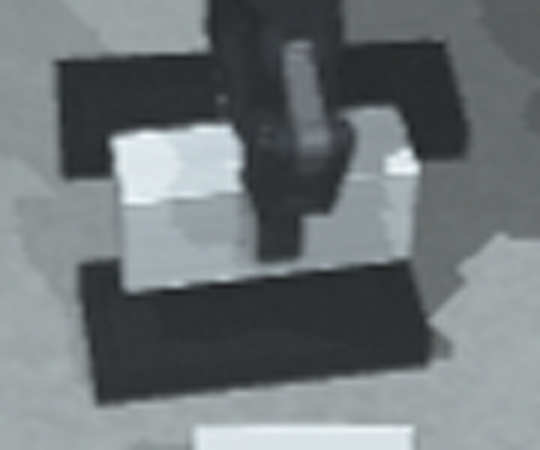

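View pics/sc7.png

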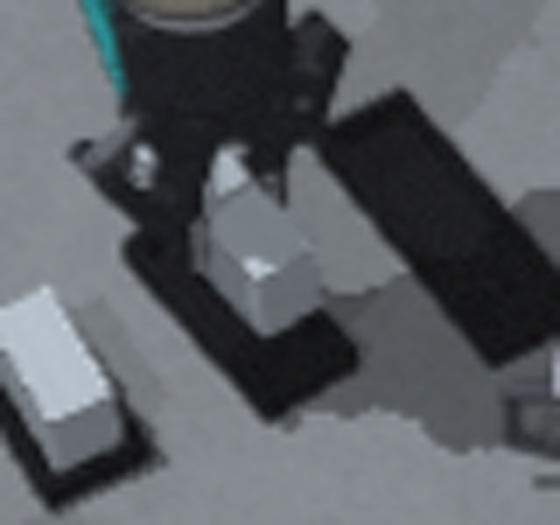

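View pics/w7.png

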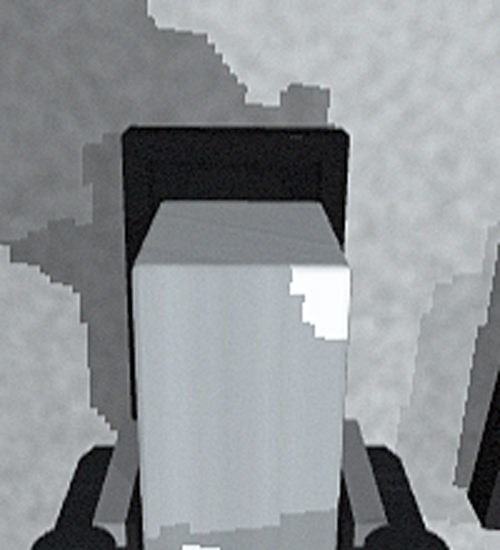

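Run:
```python
from h import *
import pickle
C=pickle.load(open("C7.pkl","rb"))
def box(x,y,a,l,b,z):
    return [[x+np.cos(a)*u-np.sin(a)*v,y+np.sin(a)*u+np.cos(a)*v,z] for u,v in((-l,b),(l,b),(l,-b),(-l,-b))]
for y,a in((-.2128,.054),(-.2128,.04),(-.213,.065)):
    print(y,a,((proj(C["wrist"],box(.504,y,a,.06,.026,.016))-[230,80])*2.5).round().tolist())
# block predicted, underside z from tcp
p=np.array([.5057,-.2141,.0495])
for z in(p[2]-.0026,p[2]+.0424):
    print(((proj(C["wrist"],box(p[0],p[1],.053,.05,.016,z))-[230,80])*2.5).round().tolist())
    print(" side",((proj(C["side"],box(p[0],p[1],.053,.05,.016,z))-[300,240])*6).round().tolist())
```

```text
-0.2128 0.054 [[141.0, 578.0], [120.0, 134.0], [350.0, 134.0], [331.0, 577.0]]
-0.2128 0.04 [[138.0, 577.0], [124.0, 132.0], [354.0, 135.0], [328.0, 578.0]]
-0.213 0.065 [[145.0, 579.0], [118.0, 135.0], [348.0, 132.0], [335.0, 576.0]]
[[173.0, 622.0], [160.0, 198.0], [325.0, 198.0], [311.0, 622.0]]
 side [[113.0, 220.0], [389.0, 188.0], [411.0, 255.0], [127.0, 289.0]]
[[155.0, 797.0], [131.0, 264.0], [358.0, 264.0], [332.0, 797.0]]
 side [[112.0, 129.0], [397.0, 97.0], [421.0, 163.0], [126.0, 197.0]]
```

Call:
play_rows --steps '[[[0, -0.001, 0.015, 0, 0, 0], [0, 0, 0.012, 0, 0, 0], [0, 0, 0.006, 0, 0, 0], [0, 0, 0.004, 0, 0, 0], [0, 0, 0.002, 0, 0, 0], [0, 0, 0, 0, 0, 0]]]'

```text
t: 12.4
tcp_pos: [0.5049, -0.2129, 0.0094]
tool_rot: [1.0, 0.026, 0.0, 0.0]
force: [0.0, -0.4, -3.4]
finger_gap: 0.37
```

Call:
play_rows --steps '[[[0, 0, 0.001, 0, 0, 0], [0, 0, 0.001, 0, 0, 0], [0, 0, 0, 0, 0, 0]]]'

```text
t: 12.78
tcp_pos: [0.5049, -0.2129, 0.0075]
tool_rot: [1.0, 0.026, 0.0, 0.0]
force: [-0.4, 0.3, -4.1]
finger_gap: 0.368
```

Call:
play_rows --steps '[[[0, 0, 0.001, 0, 0, 0], [0, 0, 0, 0, 0, 0]]]'

```text
t: 13.02
tcp_pos: [0.505, -0.2129, 0.0066]
tool_rot: [1.0, 0.026, 0.0, 0.0]
force: [-1.1, 0.4, -1.2]
finger_gap: 0.369
```

Run:
```python
from h import *
C={n:manip.snapshot(n) for n in("side","scene","wrist")}
p,R,s=cur();print(p,s["force"])
save(C["side"],"s8.png",(300,240,390,315),6)
save(C["wrist"],"w8.png",(230,80,430,300),2.5)
```

```text
[ 0.50497374 -0.212911    0.00662309] [-0.73723127  0.06743775 -0.99669633]
```

View pics/s8.png

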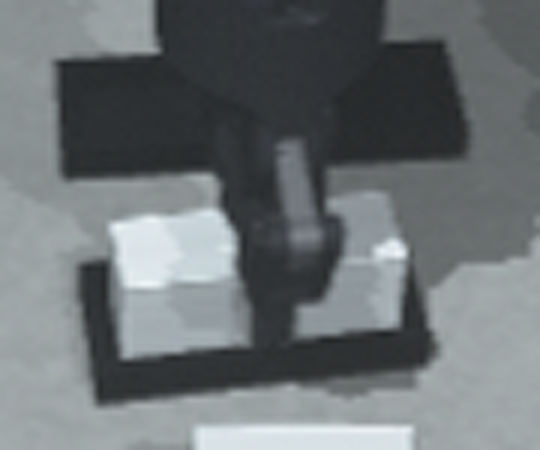

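View pics/w8.png

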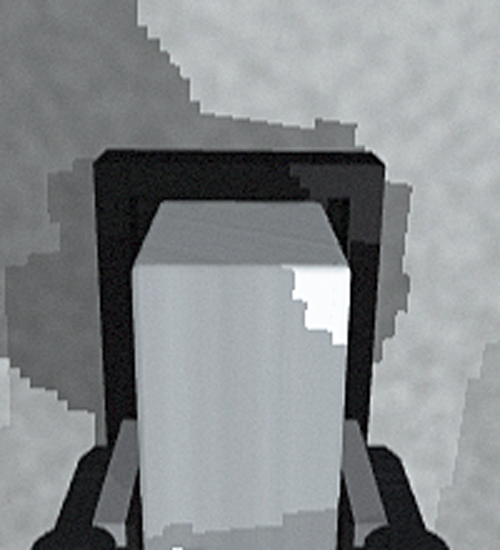

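Call:
play_rows --steps '[[[0, 0, 0, 0, 0, 0], [0, 0, 0, 0, 0, 0], [0, 0, 0, 0, 0, 0]]]' --fingers 0.55

```text
t: 13.55
tcp_pos: [0.5051, -0.213, 0.0066]
tool_rot: [1.0, 0.026, 0.0, 0.0]
force: [0.0, 0.2, -0.0]
finger_gap: 0.55
```

Call:
play_rows --steps '[[[0, 0, -0.01, 0, 0, 0], [0, 0, -0.025, 0, 0, 0], [0, 0, -0.04, 0, 0, 0], [0, 0, -0.05, 0, 0, 0], [0, 0, -0.05, 0, 0, 0], [0, 0, -0.02, 0, 0, 0], [0, 0, 0, 0, 0, 0]]]'

```text
t: 14.42
tcp_pos: [0.5058, -0.2134, 0.2039]
tool_rot: [1.0, 0.026, 0.002, 0.002]
force: [-0.8, -0.0, -0.8]
finger_gap: 0.547
```

Run:
```python
from h import *
log()
C={n:manip.snapshot(n) for n in("side","scene","wrist")}
p,R,s=cur();print(p,s["force"],s["finger_gap"],s["q"].round(3))
save(C["side"],"s9.png",(300,240,390,315),6)
save(C["wrist"],"w9.png")
import json
for l in open("kin.jsonl"):
    a=json.loads(l);print(np.round(a[0],3).tolist(),np.round(a[1],3).tolist(),np.round(a[2],3).tolist())
```

```text
[ 0.50395198 -0.2122618   0.20039854] [-0.47298632  0.48917384  0.14604089] 0.5505111047245677 [-0.603  0.449  1.65  -0.     1.045  0.915]
[1.077, 0.527, 1.433, -0.0, 1.181, -0.178] [0.194, 0.594, 0.22] [0.157, 0.988, -0.0, -0.0]
[0.01, 0.389, 1.777, -0.001, 0.973, 0.059] [0.483, 0.116, 0.197] [0.724, 0.69, 0.001, 0.001]
[0.022, 0.596, 1.886, -0.0, 0.659, 0.058] [0.478, 0.121, 0.074] [0.72, 0.694, 0.0, 0.0]
[0.017, 0.678, 1.9, -0.0, 0.563, 0.054] [0.48, 0.119, 0.033] [0.72, 0.694, 0.0, 0.0]
[-0.609, 0.522, 1.7, 0.0, 0.922, 0.917] [0.502, -0.215, 0.148] [1.0, 0.022, -0.001, -0.001]
[-0.603, 0.444, 1.646, -0.0, 1.046, 0.915] [0.506, -0.213, 0.204] [1.0, 0.026, 0.002, 0.002]
```

View pics/s9.png

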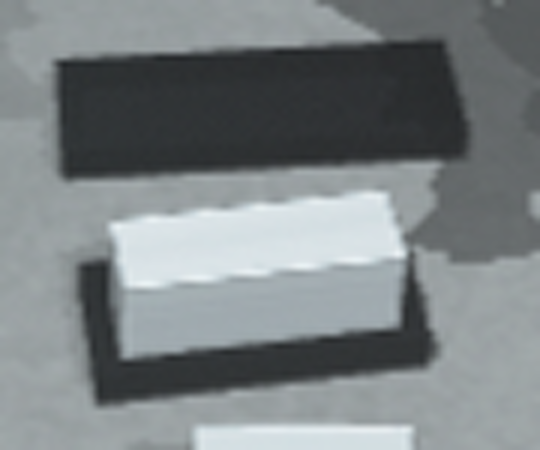

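View pics/w9.png

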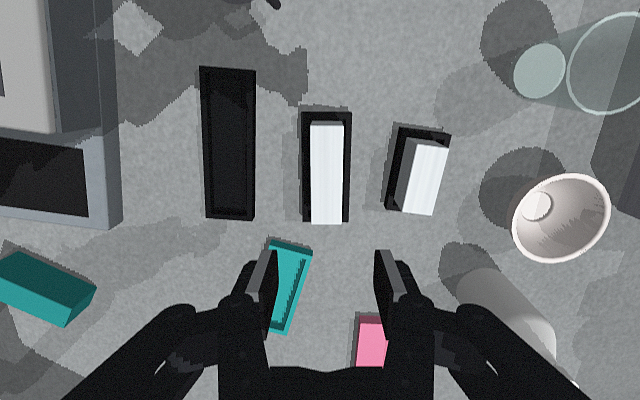

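The block is flat in its nest: the side crop shows even walls around it, and the wrist view has it centred at (327,170). Next I'll identify the kinematics for planning the lid motion.

Run:
```python
from h import *
D=[json.loads(l) for l in open("kin.jsonl")]
U=[];A=[];Z=[];B=[]
for q,p,_ in D:
    c,s=np.cos(q[0]),np.sin(q[0]);u=p[0]*c+p[1]*s;v=-p[0]*s+p[1]*c;print(round(u,4),"lat",round(v,4),"sum",round(q[1]+q[2]+q[4],4))
    a=q[1];b=q[1]+q[2]
    U+= [u,p[2]];A+=[[1,0,np.sin(a),np.sin(b),np.cos(b)],[0,1,np.cos(a),np.cos(b),-np.sin(b)]]
x,res,rk,sv=np.linalg.lstsq(np.array(A),np.array(U),rcond=None);print(x.round(4),(np.array(A)@x-U).round(4))
x,res,rk,sv=np.linalg.lstsq(np.array(A)[:,1:4],np.array(U),rcond=None);print(x.round(4),(np.array(A)[:,1:4]@x-U).round(4))
```

```text
0.615 lat 0.111 sum 3.1417
0.484 lat 0.1109 sum 3.1395
0.4803 lat 0.111 sum 3.1408
0.4817 lat 0.111 sum 3.1412
0.5346 lat 0.1111 sum 3.1441
0.5377 lat 0.111 sum 3.1363
[ 0.0019 -0.0302  0.5836  0.3918  0.1132] [ 0.0001  0.0002  0.0002 -0.0002 -0.0001 -0.     -0.0002  0.0001  0.0011
  0.     -0.0011 -0.0001]
[0.007  0.4424 0.3948] [-0.0271  0.019   0.0107 -0.0015  0.0101 -0.0125  0.0067 -0.0146 -0.0001
  0.0031 -0.0048  0.0065]
```

Run:
```python
from h import *
import pickle
S=pickle.load(open("S0.pkl","rb"))
print(tri([(S["scene"],(227,97)),(S["side"],(132,157))]))
```

```text
(array([ 0.08781361, -0.04322139,  0.26970273]), [0.0003, 0.0003])
```

```bash
cat > ik.py <<'E'
import numpy as np
L2,L3,e,h,L5=.5836,.3918,.1132,.27,.30
L=np.hypot(L3,e);g=np.arctan2(e,L3)
def ik(u,z):
    z=z-h;d=np.hypot(u,z)
    c=(d*d-L2**2-L**2)/(2*L2*L)
    if abs(c)>1:return None
    k=np.arccos(c)  # elbow angle
    # forearm vector direction angle from up: b+? forearm = L3*(sin b,cos b)+e*(cos b,-sin b) => angle b+g
    q3=k-g; t=np.arctan2(u,z); q2=t-np.arctan2(L*np.sin(k),L2+L*np.cos(k))
    return q2,q3,q2+q3
if __name__=="__main__":
    print(ik(.484,.1966+.30),ik(.5346,.148+.30), "expect .389,1.777 / .522,1.70")
    m=np.array([.598,.125]);yaw=-.0915;ex=np.array([np.cos(yaw),np.sin(yaw)])
    H=m+.125*ex
    for off in (0,.3,.5):
      for th in (0,.2,.4,.6,.8,1.07):
        edge=np.array([.125-.17*np.cos(th),.085+.17*np.sin(th)])  # meter x,z
        a=th+off
        tcp=edge+.031*np.array([np.cos(a),-np.sin(a)])
        w=tcp-.30*np.array([np.cos(a),-np.sin(a)])
        xy=m+w[0]*ex;u=np.sqrt(xy@xy-.111**2);r=ik(u,w[1])
        print(off,th,"wrist",xy.round(3),w[1].round(3),"u",u.round(3),None if r is None else (np.round(r,2),"q5",round(np.pi/2+a-r[2],2)))
E
python3 ik.py
```

```text
(np.float64(0.39110570972536485), np.float64(1.7730736243566108), np.float64(2.1641793340819757)) (np.float64(0.5232077022708765), np.float64(1.6988130682580747), np.float64(2.2220207705289514)) expect .389,1.777 / .522,1.70
0 0 wrist [0.285 0.154] 0.085 u 0.304 (array([1.36, 2.21, 3.57]), 'q5', np.float64(-2.0))
0 0.2 wrist [0.294 0.153] 0.172 u 0.312 (array([1.13, 2.29, 3.42]), 'q5', np.float64(-1.65))
0 0.4 wrist [0.32  0.151] 0.256 u 0.336 (array([0.86, 2.26, 3.13]), 'q5', np.float64(-1.16))
0 0.6 wrist [0.362 0.147] 0.333 u 0.374 (array([0.64, 2.16, 2.79]), 'q5', np.float64(-0.62))
0 0.8 wrist [0.418 0.142] 0.4 u 0.427 (array([0.5 , 1.99, 2.5 ]), 'q5', np.float64(-0.13))
0 1.07 wrist [0.513 0.133] 0.47 u 0.518 (array([0.47, 1.72, 2.19]), 'q5', np.float64(0.45))
0.3 0 wrist [0.297 0.153] 0.164 u 0.315 (array([1.15, 2.27, 3.42]), 'q5', np.float64(-1.55))
0.3 0.2 wrist [0.321 0.15 ] 0.248 u 0.337 (array([0.89, 2.26, 3.15]), 'q5', np.float64(-1.08))
0.3 0.4 wrist [0.362 0.147] 0.324 u 0.374 (array([0.66, 2.16, 2.82]), 'q5', np.float64(-0.55))
0.3 0.6 wrist [0.416 0.142] 0.392 u 0.425 (array([0.52, 2.  , 2.52]), 'q5', np.float64(-0.05))
0.3 0.8 wrist [0.483 0.136] 0.447 u 0.489 (array([0.48, 1.81, 2.28]), 'q5', np.float64(0.39))
0.3 1.07 wrist [0.588 0.126] 0.498 u 0.591 (array([0.52, 1.51, 2.04]), 'q5', np.float64(0.9))
0.5 0 wrist [0.318 0.151] 0.214 u 0.334 (array([0.99, 2.26, 3.24]), 'q5', np.float64(-1.17))
0.5 0.2 wrist [0.352 0.148] 0.292 u 0.365 (array([0.75, 2.19, 2.94]), 'q5', np.float64(-0.67))
0.5 0.4 wrist [0.4   0.143] 0.362 u 0.41 (array([0.58, 2.06, 2.63]), 'q5', np.float64(-0.16))
0.5 0.6 wrist [0.461 0.138] 0.421 u 0.468 (array([0.5 , 1.88, 2.38]), 'q5', np.float64(0.29))
0.5 0.8 wrist [0.533 0.131] 0.466 u 0.537 (array([0.5 , 1.68, 2.18]), 'q5', np.float64(0.69))
0.5 1.07 wrist [0.641 0.121] 0.503 u 0.643 (array([0.59, 1.37, 1.96]), 'q5', np.float64(1.18))
```

Call:
play_rows --steps '[[[0, 0, -0.03, 10, 0, 0], [0, 0.01, -0.03, 10, 0, 0], [0, 0, 0, 0, 0, 0]]]' --fingers 0.0 --squeeze 60

```text
t: 14.95
tcp_pos: [0.5063, -0.2322, 0.2584]
tool_rot: [0.985, 0.024, -0.004, -0.173]
force: [-0.4, -0.3, -1.5]
finger_gap: -0.001
```

```bash
cat > fk.py <<'E'
import numpy as np
from scipy.spatial.transform import Rotation as Ro
from scipy.optimize import least_squares
P0=np.array([.5836,.3918,.1132,.27,.30,.111])
LO=np.array([-3.08,-.75,.22,-1.43,0,-2.85]);HI=np.array([3.08,2.2,2.44,4.57,2.65,2.85])
S4=1;S6=1;C6=0.
def fk(q,P=P0,s4=None,c6=None):
    s4=S4 if s4 is None else s4
    c6=C6 if c6 is None else c6
    L2,L3,e,h,L5,lat=P
    b=q[1]+q[2]
    u=L2*np.sin(q[1])+L3*np.sin(b)+e*np.cos(b);z=h+L2*np.cos(q[1])+L3*np.cos(b)-e*np.sin(b)
    R1=Ro.from_euler('z',q[0])
    R=R1*Ro.from_euler('y',b)*Ro.from_euler('z',s4*q[3])*Ro.from_euler('y',q[4])*Ro.from_euler('z',S6*q[5]+c6)
    return R1.apply([u,lat,z])+R.apply([0,0,L5]),R
def ik(p,R,q0):
    def f(q):
        pp,RR=fk(q);return np.r_[(pp-p)*10,(RR.inv()*R).as_rotvec()*3,(q-q0)*.002]
    r=least_squares(f,np.clip(q0,LO+1e-4,HI-1e-4),bounds=(LO,HI));pp,RR=fk(r.x)
    return r.x,np.linalg.norm(pp-p),np.linalg.norm((RR.inv()*R).as_rotvec())
E
python3 - <<'E'
from h import *
from fk import *
log()
D=[json.loads(l) for l in open("kin.jsonl")]
for q,p,r in D[-3:]:
    print(np.round(q,3),np.round(p,4))
    for s4 in(1,-1):
        pp,R=fk(q,s4=s4);d=(R.inv()*Ro.from_quat(r)).as_rotvec();print(s4,pp.round(4),d.round(3))
E
```

```text
[-0.609  0.522  1.7    0.     0.922  0.917] [ 0.502  -0.2148  0.1481]
1 [ 0.5007 -0.214   0.1484] [-0.     0.     1.571]
-1 [ 0.5006 -0.2141  0.1484] [0.000e+00 1.000e-03 1.571e+00]
[-0.603  0.444  1.646 -0.     1.046  0.915] [ 0.5058 -0.2134  0.2039]
1 [ 0.5047 -0.2126  0.204 ] [-0.     0.     1.571]
-1 [ 0.5047 -0.2126  0.204 ] [-0.    -0.     1.571]
[-0.765  0.489  1.444  0.238  1.468  0.702] [ 0.5063 -0.2322  0.2584]
1 [ 0.5052 -0.2337  0.2583] [0.    0.    1.571]
-1 [ 0.4077 -0.3353  0.2583] [-0.044  0.527  1.587]
```

```bash
sed -i 's/^S4=1;S6=1;C6=0./S4=1;S6=1;C6=np.pi\/2/' fk.py
cat >> h.py <<'E'
M=np.array([.5982,.1252]);MY=-.0915
def m2w(x,y,z):
    c,s=np.cos(MY),np.sin(MY);return np.array([M[0]+c*x-s*y,M[1]+s*x+c*y,z])
TIP=-.013
def pose(T,psi,al,sg):   # tip world, heading (deg, world), pitch below horizontal (deg), jaw sign
    ps,a=np.radians(psi),np.radians(al)
    d=np.array([np.cos(a)*np.cos(ps),np.cos(a)*np.sin(ps),-np.sin(a)]);y=sg*np.array([-np.sin(ps),np.cos(ps),0]);x=np.cross(y,d)
    return np.asarray(T)-TIP*d,Ro.from_matrix(np.c_[x,y,d])
E
cat > pl.py <<'E'
from h import *
from fk import *
def sim(wps,verbose=1):
    p,R,s=cur();q=s["q"]
    for (pp,RR,n) in wps:
        rv=(R.inv()*RR).as_rotvec();qm=0;
        for i in range(1,n+1):
            f=i/n;q2,e1,e2=ik(p+(pp-p)*f,R*Ro.from_rotvec(rv*f),q);qm=np.maximum(qm,np.abs(q2-q)*8);q=q2
            if e1>.003 or e2>.02:print("  unreach",i,e1,e2)
        print("q",q.round(2),"maxv",np.round(qm,2),"turn/row",round(np.degrees(np.linalg.norm(rv))/n,1),"mm/row",round(1000*np.linalg.norm(pp-p)/n))
        p,R=pp,RR
E
python3 - <<'E'
from pl import *
p,R,s=cur();print(R.as_matrix().round(2).tolist())
for sg in(1,-1):
    print("sg",sg)
    W=[(*pose([.43,.02,.30],80,45,sg),14),(*pose([.43,.08,.28],60,30,sg),8),(*pose(m2w(-.13,-.01,.17),10,30,sg),12),(*pose(m2w(-.08,-.01,.048),10,30,sg),6),(*pose(m2w(-.027,-.01,.048),10,30,sg),4)]
    sim(W)
E
```

```text
[[1.0, 0.05, -0.02], [0.05, -0.94, 0.34], [0.0, -0.34, -0.94]]
sg 1
q [-0.69  0.3   1.91  0.67  1.43  2.36] maxv [0.12 0.19 0.39 0.33 0.24 1.07] turn/row 7.4 mm/row 20
q [-0.75  0.36  2.23  1.1   1.24  2.14] maxv [0.09 0.13 0.34 0.5  0.19 0.36] turn/row 3.1 mm/row 8
  unreach 5 0.005542580623899501 0.01775314014185077
  unreach 6 0.013030216044210096 0.04086664050172845
  unreach 7 0.01982453701058501 0.0605276957200558
  unreach 8 0.025690889166585927 0.07589842820667746
  unreach 9 0.030278287140480597 0.08609366435273501
  unreach 10 0.03310464083948653 0.0903592975762099
  unreach 11 0.03361977956803993 0.08834220369518467
  unreach 12 0.031404623661001864 0.08024736314022093
q [-0.03  0.64  2.44  2.96  0.91  1.57] maxv [0.9  0.44 0.4  1.99 0.49 0.72] turn/row 4.2 mm/row 10
  unreach 1 0.030284350150013475 0.07047148644550626
  unreach 2 0.027679732752342295 0.05704783759876815
  unreach 3 0.02322759051570632 0.040984498583372685
  unreach 4 0.016583038239754988 0.024104679628848075
  unreach 5 0.007588916917386558 0.008735891130236902
q [-0.12  1.19  2.43  2.89  1.5   1.44] maxv
[... 644 characters left out ...]
113013833 0.09035929639241601
  unreach 11 0.0336197795118932 0.08834220393229728
  unreach 12 0.03140462424283702 0.08024736060832555
q [-0.03  0.64  2.44  2.96  0.91 -1.57] maxv [0.9  0.44 0.4  1.99 0.49 0.72] turn/row 4.2 mm/row 10
  unreach 1 0.030284349529459888 0.07047148940865137
  unreach 2 0.02767973273133199 0.057047837712032805
  unreach 3 0.023227589571036128 0.04098450453217439
  unreach 4 0.016583038504567403 0.02410467760454496
  unreach 5 0.007588916965926339 0.008735890661705714
q [-0.12  1.19  2.43  2.89  1.5  -1.7 ] maxv [0.17 0.79 0.09 0.17 0.9  0.22] turn/row 0.0 mm/row 22
q [-0.11  1.07  2.29  2.88  1.26 -1.64] maxv [0.01 0.28 0.28 0.03 0.54 0.14] turn/row 0.0 mm/row 13
```

Run:
```python
from pl import *
sg=-1
for h1,a1,y1 in((45,30,-.03),(35,35,-.03),(35,25,-.03)):
    print(h1,a1)
    W=[(*pose([.47,-.02,.27],75,40,sg),14),(*pose(m2w(-.09,y1,.12),h1,a1,sg),12),(*pose(m2w(-.075,y1,.05),h1-5,a1,sg),6),(*pose(m2w(-.06,-.01,.048),12,30,sg),6),(*pose(m2w(-.027,-.01,.048),10,30,sg),4)]
    sim(W)
```

```text
45 30
q [-0.75  0.43  1.87  0.76  1.41 -0.84] maxv [0.1  0.17 0.35 0.35 0.24 0.91] turn/row 5.7 mm/row 16
q [-0.55  0.86  2.31  1.82  1.05 -1.59] maxv [0.26 0.46 0.34 0.99 0.45 0.76] turn/row 2.6 mm/row 16
q [-0.51  1.07  2.29  2.04  1.13 -1.79] maxv [0.06 0.29 0.05 0.33 0.13 0.33] turn/row 0.8 mm/row 12
q [-0.15  1.14  2.38  2.83  1.4  -1.7 ] maxv [0.63 0.18 0.26 1.11 0.47 0.48] turn/row 4.7 mm/row 4
q [-0.11  1.07  2.29  2.88  1.26 -1.64] maxv [0.07 0.15 0.17 0.1  0.29 0.14] turn/row 0.5 mm/row 8
35 35
q [-0.75  0.43  1.87  0.76  1.41 -0.84] maxv [0.1  0.17 0.35 0.35 0.24 0.91] turn/row 5.7 mm/row 16
q [-0.46  0.81  2.37  2.09  0.98 -1.61] maxv [0.41 0.46 0.39 1.32 0.55 0.86] turn/row 3.4 mm/row 16
q [-0.41  1.04  2.35  2.32  1.12 -1.79] maxv [0.08 0.32 0.05 0.36 0.19 0.32] turn/row 0.8 mm/row 12
q [-0.15  1.14  2.38  2.83  1.4  -1.7 ] maxv [0.41 0.18 0.11 0.7  0.45 0.29] turn/row 3.1 mm/row 4
q [-0.11  1.07  2.29  2.88  1.26 -1.64] maxv [0.07 0.15 0.17 0.1  0.29 0.14] turn/row 0.5 mm/row 8
35 25
q [-0.75  0.43  1.87  0.76  1.41 -0.84] maxv [0.1  0.17 0.35 0.35 0.24 0.91] turn/row 5.7 mm/row 16
q [-0.54  0.99  2.42  2.09  1.26 -1.83] maxv [0.38 0.67 0.42 1.18 0.72 0.98] turn/row 3.6 mm/row 16
q [-0.48  1.21  2.38  2.26  1.4  -1.95] maxv [0.09 0.32 0.09 0.25 0.19 0.23] turn/row 0.8 mm/row 12
q [-0.15  1.14  2.38  2.83  1.4  -1.7 ] maxv [0.48 0.18 0.09 0.79 0.25 0.41] turn/row 3.1 mm/row 4
q [-0.11  1.07  2.29  2.88  1.26 -1.64] maxv [0.07 0.15 0.17 0.1  0.29 0.14] turn/row 0.5 mm/row 8
```

```bash
cat > lid.py <<'E'
import numpy as np
from scipy.optimize import brentq
def lidang(Tx,Tz,al,psi,t=.011):
    sl=np.arctan(np.tan(np.radians(al))/np.cos(np.radians(psi)))
    n=np.array([np.sin(sl),np.cos(sl)]);C=np.array([Tx,Tz])+t*n
    H=np.array([.125,.085])
    # corner: signed distance of C above underside at th
    def g1(th):return (C-H)@np.array([np.sin(th),np.cos(th)])+.005
    def edge(th):return H+.17*np.array([-np.cos(th),np.sin(th)])-.005*np.array([np.sin(th),np.cos(th)])
    def g2(th):return -(edge(th)-C)@n
    th1=brentq(g1,-.6,1.75) if g1(-.6)*g1(1.75)<0 else np.nan
    r=-(C-H)@np.array([-np.cos(th1),np.sin(th1)]) if th1==th1 else np.nan
    r=abs(r)
    th2=brentq(g2,-.5,1.7) if g2(-.5)*g2(1.7)<0 else -9
    depth=(edge(th2)-C)@np.array([-np.cos(sl),np.sin(sl)]) if th2>-9 else 0
    return max(th1,th2,0),th1,.17-r,th2,depth
if __name__=="__main__":
    T=np.array([-.024,.048])
    for dx,dz in((0,0),(0,.01),(0,.03),(.005,.05),(.015,.07),(.025,.09),(.035,.105),(.05,.125),(.06,.14),(.07,.15),(.075,.155)):
        print(dx,dz,np.round(lidang(T[0]+dx,T[1]+dz,30,15),3))
E
python3 lid.py
python3 - <<'E'
from pl import *
sg=-1
# simulate the lift from end pose (kinematics only)
q=np.array([-0.11,1.07,2.29,2.88,1.26,-1.64])
for dx,dz in((0,0),(0,.03),(.015,.07),(.035,.105),(.06,.14),(.075,.155),(.0,.155),(-.06,.19)):
    p,R=pose(m2w(-.024+dx,-.01,.048+dz),10,30,sg)
    q,a,b=ik(p,R,q);print(dx,dz,q.round(2),round(a,4),round(b,3))
E
```

```text
0 0 [ 0.    -0.156  0.024 -0.04   0.031]
0 0.01 [ 0.02  -0.087  0.026  0.02   0.031]
0 0.03 [0.135 0.052 0.027 0.135 0.03 ]
0.005 0.05 [0.259 0.196 0.03  0.259 0.032]
0.015 0.07 [0.394 0.356 0.035 0.394 0.036]
0.025 0.09 [0.526 0.523 0.036 0.526 0.036]
0.035 0.105 [0.658 0.658 0.037 0.632 0.037]
0.05 0.125 [0.844 0.844 0.035 0.78  0.036]
0.06 0.14 [0.969 0.969 0.03  0.89  0.032]
0.07 0.15 [1.066 1.066 0.027 0.976 0.03 ]
0.075 0.155 [1.113 1.113 0.025 1.02  0.029]
0 0 [-0.11  1.07  2.29  2.88  1.25 -1.63] 0.0 0.0
0 0.03 [-0.11  0.98  2.3   2.87  1.18 -1.61] 0.0 0.0
0.015 0.07 [-0.11  0.85  2.27  2.85  1.03 -1.56] 0.0 0.0
0.035 0.105 [-0.11  0.74  2.22  2.82  0.87 -1.5 ] 0.0 0.0
0.06 0.14 [-0.11  0.64  2.15  2.76  0.71 -1.42] 0.0 0.0
0.075 0.155 [-0.11  0.61  2.1   2.72  0.64 -1.37] 0.0 0.0
0.0 0.155 [-0.11  0.59  2.29  2.79  0.8  -1.47] 0.0 0.0
-0.06 0.19 [-0.12  0.47  2.41  2.79  0.8  -1.47] 0.0 0.0
```

Run:
```python
from h import *
plan(*pose([.47,-.02,.27],75,40,-1),12)
```

```text
[[-0.0019, -0.0176, 0.0061, 1.24, 2.53, -6.07], [-0.0004, -0.0175, 0.0064, 1.23, 2.52, -6.08], [0.0013, -0.0174, 0.0068, 1.24, 2.53, -6.07], [0.0027, -0.017, 0.0073, 1.23, 2.53, -6.08], [0.0042, -0.0165, 0.0078, 1.24, 2.52, -6.07], [0.0055, -0.0158, 0.0083, 1.23, 2.53, -6.08], [0.0068, -0.015, 0.009, 1.24, 2.53, -6.07], [0.0079, -0.0139, 0.0095, 1.23, 2.52, -6.08], [0.0089, -0.0129, 0.0103, 1.24, 2.53, -6.07], [0.0098, -0.0116, 0.0109, 1.23, 2.53, -6.08]]
[[0.0104, -0.0104, 0.0116, 1.24, 2.52, -6.07], [0.0109, -0.0089, 0.0123, 1.23, 2.53, -6.08]]
```

Call:
play_rows --steps '[[[-0.002, -0.018, 0.006, 1.2, 2.5, -6.1], [0, -0.018, 0.006, 1.2, 2.5, -6.1], [0.001, -0.017, 0.007, 1.2, 2.5, -6.1], [0.003, -0.017, 0.007, 1.2, 2.5, -6.1], [0.004, -0.017, 0.008, 1.2, 2.5, -6.1], [0.006, -0.016, 0.008, 1.2, 2.5, -6.1], [0.007, -0.015, 0.009, 1.2, 2.5, -6.1], [0.008, -0.014, 0.01, 1.2, 2.5, -6.1], [0.009, -0.013, 0.01, 1.2, 2.5, -6.1], [0.01, -0.012, 0.011, 1.2, 2.5, -6.1]]]'

```text
t: 16.2
tcp_pos: [0.4751, -0.0393, 0.2617]
tool_rot: [0.791, 0.481, 0.283, -0.251]
force: [-0.4, 0.6, -0.7]
finger_gap: 0.001
```

Call:
play_rows --steps '[[[0.01, -0.01, 0.012, 1.2, 2.5, -6.1], [0.011, -0.009, 0.012, 1.2, 2.5, -6.1]]]'

```text
t: 16.45
tcp_pos: [0.4693, -0.0028, 0.2617]
tool_rot: [0.717, 0.556, 0.332, -0.257]
force: [0.2, 0.5, -0.4]
finger_gap: 0.001
```

Run:
```python
from pl import *
p,R,s=cur();print(s["q"].round(2),p,R.as_matrix().round(2).tolist())
W=[(*pose(m2w(-.09,-.03,.12),45,30,-1),12),(*pose(m2w(-.08,-.03,.05),40,30,-1),6),(*pose(m2w(-.06,-.01,.048),12,30,-1),6)]
sim(W)
plan(*W[0])
plan(*W[1],p0=W[0][0],R0=W[0][1])
```

```text
[-0.75  0.43  1.88  0.75  1.4  -0.85] [ 0.4692833  -0.00275694  0.26168176] [[0.16, 0.97, 0.19], [0.63, -0.25, 0.74], [0.76, 0.0, -0.65]]
q [-0.55  0.86  2.31  1.82  1.05 -1.59] maxv [0.25 0.46 0.33 0.98 0.46 0.76] turn/row 2.7 mm/row 16
q [-0.52  1.07  2.3   2.04  1.14 -1.82] maxv [0.05 0.3  0.03 0.33 0.14 0.35] turn/row 0.8 mm/row 12
q [-0.15  1.14  2.38  2.83  1.4  -1.7 ] maxv [0.63 0.18 0.24 1.11 0.48 0.5 ] turn/row 4.7 mm/row 5
[[-0.0029, 0.0012, 0.0157, -2.08, 0.84, 1.48], [-0.003, 0.0007, 0.0157, -2.09, 0.83, 1.47], [-0.0033, 0.0002, 0.0157, -2.08, 0.84, 1.48], [-0.0035, -0.0002, 0.0157, -2.08, 0.84, 1.47], [-0.0037, -0.0008, 0.0155, -2.09, 0.83, 1.48], [-0.004, -0.0012, 0.0155, -2.08, 0.84, 1.48], [-0.0043, -0.0016, 0.0154, -2.09, 0.84, 1.47], [-0.0045, -0.0021, 0.0152, -2.08, 0.83, 1.48], [-0.0048, -0.0025, 0.0151, -2.08, 0.84, 1.47], [-0.0051, -0.003, 0.0149, -2.09, 0.84, 1.48]]
[[-0.0054, -0.0033, 0.0147, -2.08, 0.83, 1.48], [-0.0058, -0.0038, 0.0145, -2.08, 0.84, 1.47]]
[[-0.0096, 0.0014, 0.0068, -0.72, 0.0, 0.42], [-0.0095, 0.0015, 0.0067, -0.72, 0.0, 0.41], [-0.0096, 0.0014, 0.0068, -0.73, 0.0, 0.42], [-0.0095, 0.0014, 0.0068, -0.72, 0.0, 0.42], [-0.0096, 0.0014, 0.0068, -0.72, 0.0, 0.41], [-0.0095, 0.0013, 0.0069, -0.72, -0.0, 0.42]]
```

Call:
play_rows --steps '[[[-0.003, 0.001, 0.016, -2.1, 0.8, 1.5], [-0.003, 0.001, 0.016, -2.1, 0.8, 1.5], [-0.003, 0, 0.016, -2.1, 0.8, 1.5], [-0.004, 0, 0.016, -2.1, 0.8, 1.5], [-0.004, -0.001, 0.016, -2.1, 0.8, 1.5], [-0.004, -0.001, 0.015, -2.1, 0.8, 1.5], [-0.004, -0.002, 0.015, -2.1, 0.8, 1.5], [-0.005, -0.002, 0.015, -2.1, 0.8, 1.5], [-0.005, -0.003, 0.015, -2.1, 0.8, 1.5], [-0.005, -0.003, 0.015, -2.1, 0.8, 1.5]]]'

```text
t: 17.7
tcp_pos: [0.506, 0.0916, 0.1366]
tool_rot: [0.794, 0.369, 0.439, -0.201]
force: [0.9, -0.2, 0.0]
finger_gap: 0.006
```

Call:
play_rows --steps '[[[-0.005, -0.003, 0.014, -2.1, 0.8, 1.5], [-0.006, -0.004, 0.014, -2.1, 0.8, 1.5], [0, 0, 0, 0, 0, 0]]]'

```text
t: 18.08
tcp_pos: [0.5119, 0.1105, 0.1122]
tool_rot: [0.804, 0.329, 0.457, -0.19]
force: [-0.7, -0.1, -0.3]
finger_gap: -0.001
```

Run:
```python
from pl import *
p,R,s=cur();print(s["q"].round(2),p,s["force"])
a=manip.snapshot("side");save(a,"s10.png",(200,100,440,280),3)
tipw=p+R.apply([0,0,TIP]);print(((proj(a,tipw)-[200,100])*3).round(),tipw)
W=[(*pose(m2w(-.08,-.03,.05),40,30,-1),6),(*pose(m2w(-.06,-.01,.048),12,30,-1),6)]
sim(W)
plan(*W[0])
```

```text
[-0.57  0.87  2.33  1.82  1.05 -1.62] [0.5119486  0.11050398 0.11215852] [-0.68781217 -0.06888332 -0.2878383 ]
[[380. 218.]] [0.50401785 0.10261912 0.11878665]
q [-0.52  1.07  2.3   2.04  1.14 -1.82] maxv [0.2  0.31 0.11 0.35 0.16 0.34] turn/row 0.8 mm/row 12
q [-0.15  1.14  2.38  2.83  1.4  -1.7 ] maxv [0.63 0.18 0.24 1.11 0.48 0.5 ] turn/row 4.7 mm/row 5
[[-0.0092, 0.0014, 0.0071, -0.68, 0.1, 0.37], [-0.0093, 0.0013, 0.0071, -0.68, 0.1, 0.37], [-0.0092, 0.0013, 0.0071, -0.67, 0.1, 0.37], [-0.0092, 0.0013, 0.0071, -0.68, 0.1, 0.37], [-0.0093, 0.0013, 0.007, -0.68, 0.1, 0.37], [-0.0092, 0.0012, 0.0071, -0.68, 0.1, 0.37]]
```

View pics/s10.png

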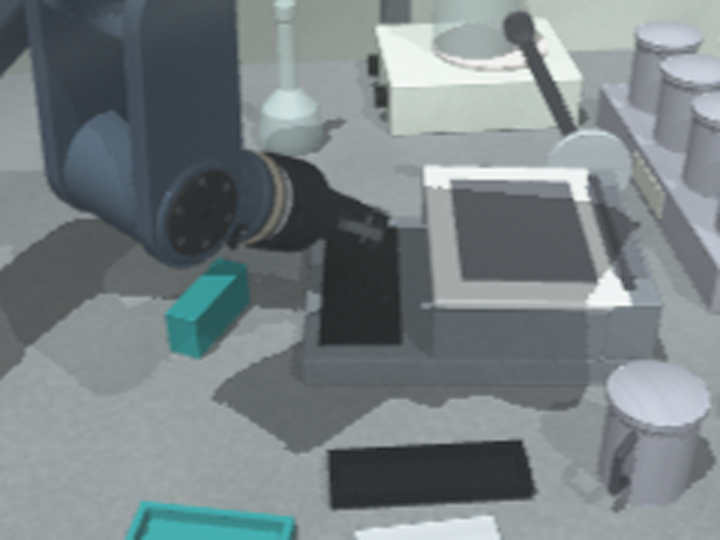

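Call:
play_rows --steps '[[[-0.009, 0.001, 0.007, -0.7, 0.1, 0.4], [-0.009, 0.001, 0.007, -0.7, 0.1, 0.4], [-0.009, 0.001, 0.007, -0.7, 0.1, 0.4], [-0.009, 0.001, 0.007, -0.7, 0.1, 0.4], [-0.009, 0.001, 0.007, -0.7, 0.1, 0.4], [-0.009, 0.001, 0.007, -0.7, 0.1, 0.4], [0, 0, 0, 0, 0, 0]]]'

```text
t: 19.0
tcp_pos: [0.5251, 0.1099, 0.0452]
tool_rot: [0.814, 0.294, 0.471, -0.169]
force: [-0.2, 0.2, 0.8]
finger_gap: -0.005
```

Run:
```python
from pl import *
p,R,s=cur();print(s["q"].round(2),p,s["force"])
a=manip.snapshot("side");save(a,"s11.png",(230,110,440,260),3.6)
b=manip.snapshot("scene");save(b,"sc11.png",(280,130,430,260),5)
tipw=p+R.apply([0,0,TIP]);print(((proj(a,tipw)-[230,110])*3.6).round(),((proj(b,tipw)-[280,130])*5).round(),tipw)
W=[(*pose(m2w(-.062,-.01,.048),12,30,-1),6),(*pose(m2w(-.03,-.01,.048),10,30,-1),4)]
sim(W)
plan(*W[0])
```

```text
[-0.53  1.09  2.32  2.04  1.16 -1.86] [0.52514214 0.10988105 0.0451727 ] [-0.20806709  0.16278274  0.82900071]
[[363. 299.]] [[269. 326.]] [0.51645847 0.10269634 0.05165142]
q [-0.15  1.14  2.38  2.83  1.41 -1.7 ] maxv [0.63 0.17 0.2  1.09 0.48 0.5 ] turn/row 4.6 mm/row 4
q [-0.11  1.08  2.3   2.88  1.28 -1.64] maxv [0.07 0.14 0.17 0.1  0.28 0.14] turn/row 0.5 mm/row 8
[[0.0014, 0.0006, 0.004, -3.99, -0.03, 2.32], [0.0015, 0.0002, 0.004, -3.98, -0.03, 2.33], [0.0014, -0.0001, 0.004, -3.99, -0.02, 2.32], [0.0015, -0.0005, 0.004, -3.98, -0.03, 2.32], [0.0014, -0.0007, 0.004, -3.99, -0.03, 2.32], [0.0014, -0.0011, 0.0039, -3.98, -0.03, 2.32]]
```

View pics/s11.png

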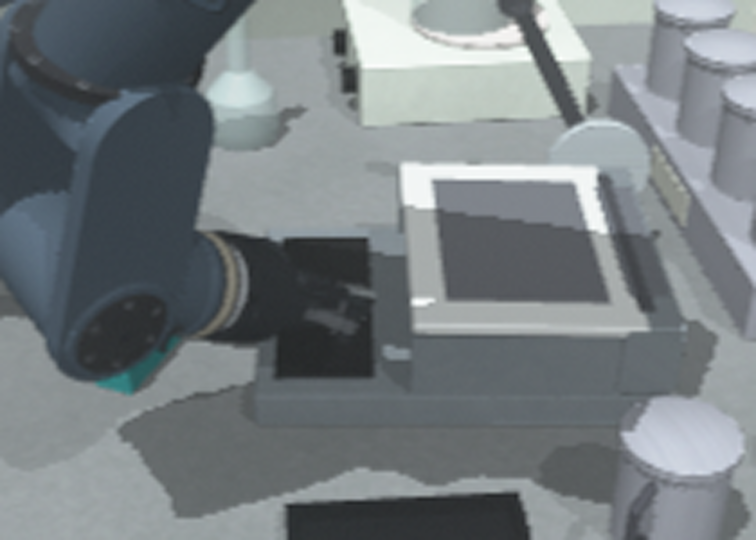

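View pics/sc11.png

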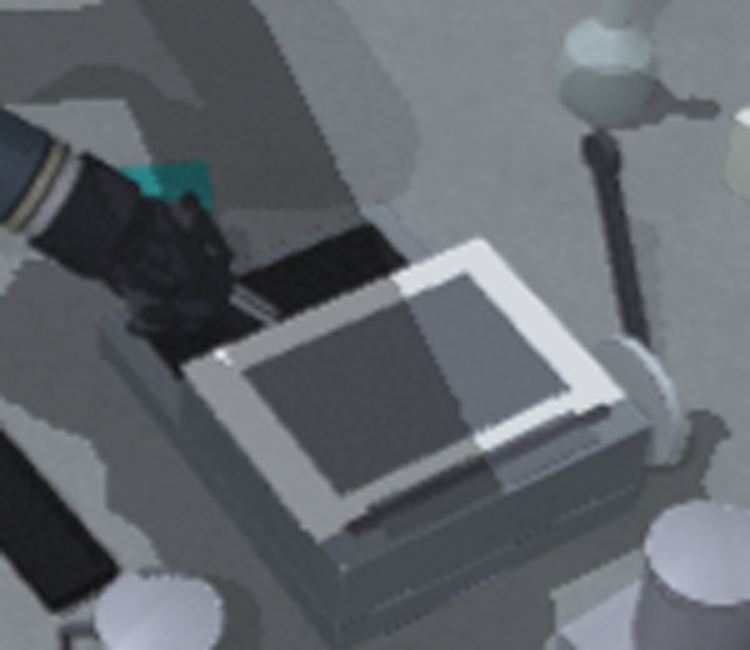

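Call:
play_rows --steps '[[[0.001, 0.001, 0.004, -4, 0, 2.3], [0.002, 0, 0.004, -4, 0, 2.3], [0.001, 0, 0.004, -4, 0, 2.3], [0.002, -0.001, 0.004, -4, 0, 2.3], [0.001, -0.001, 0.004, -4, 0, 2.3], [0.001, -0.001, 0.004, -4, 0, 2.3], [0, 0, 0, 0, 0, 0]]]'

```text
t: 19.98
tcp_pos: [0.546, 0.1256, 0.0416]
tool_rot: [0.86, 0.093, 0.499, -0.052]
force: [0.7, -0.1, 0.1]
finger_gap: 0.0
```

Run:
```python
from pl import *
p,R,s=cur();print(s["q"].round(2),p,s["force"])
a=manip.snapshot("side");save(a,"s12.png",(230,110,440,260),3.6)
b=manip.snapshot("scene");save(b,"sc12.png",(280,130,430,260),5)
tipw=p+R.apply([0,0,TIP]);print(((proj(a,tipw)-[230,110])*3.6).round(),((proj(b,tipw)-[280,130])*5).round(),tipw)
W=[(*pose(m2w(-.03,-.01,.048),10,30,-1),4)]
plan(*W[0])
```

```text
[-0.15  1.18  2.41  2.83  1.47 -1.73] [0.54601592 0.12556712 0.04159438] [ 0.71376809 -0.0896074   0.10335576]
[[384. 287.]] [[309. 333.]] [0.53498254 0.12318815 0.04804458]
[[0.0038, 0.0026, 0.0066, -0.43, -0.06, 0.29], [0.0038, 0.0024, 0.0066, -0.43, -0.07, 0.29], [0.0039, 0.0025, 0.0067, -0.42, -0.06, 0.3], [0.0038, 0.0023, 0.0066, -0.43, -0.06, 0.29]]
```

View pics/s12.png

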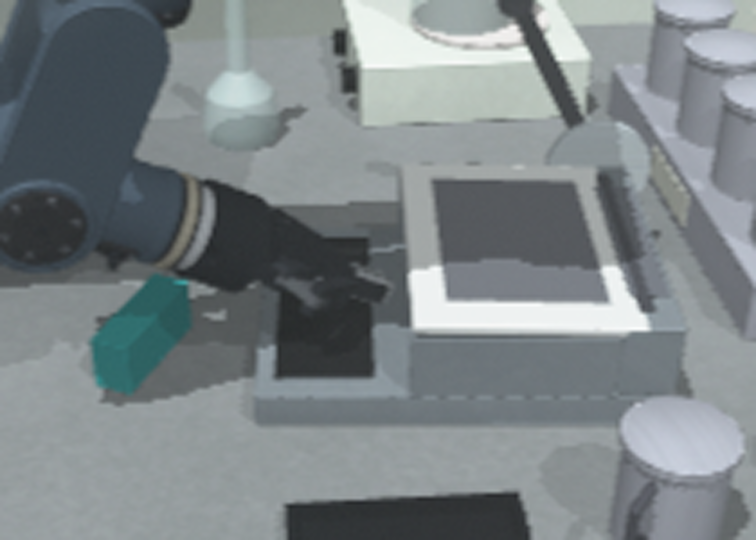

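View pics/sc12.png

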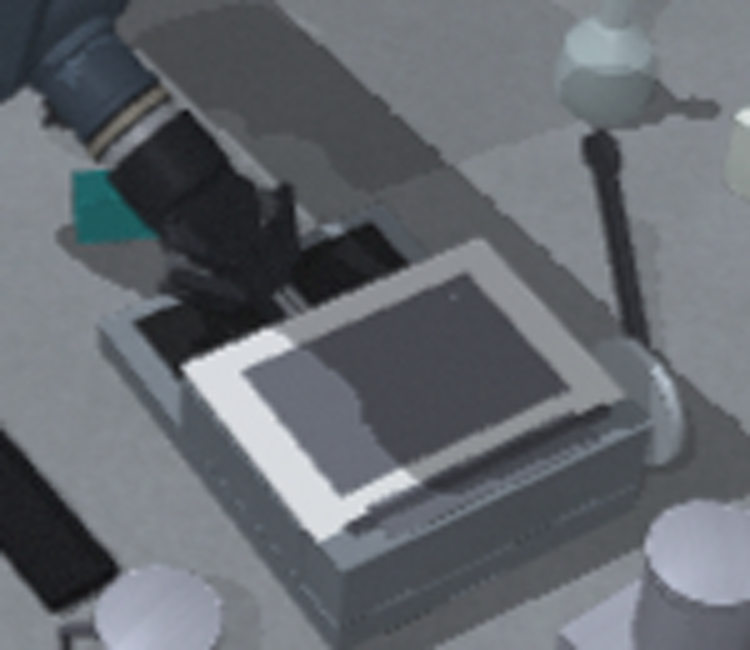

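Call:
play_rows --steps '[[[0.004, 0.002, 0.007, -0.4, 0, 0.3], [0.004, 0.002, 0.007, -0.4, 0, 0.3], [0.004, 0.002, 0.007, -0.4, 0, 0.3], [0.004, 0.002, 0.007, -0.4, 0, 0.3], [0, 0, 0, 0, 0, 0]]]'

```text
t: 20.7
tcp_pos: [0.5805, 0.1215, 0.0415]
tool_rot: [0.861, 0.075, 0.5, -0.044]
force: [-0.3, -0.0, -0.2]
finger_gap: 0.001
```

Run:
```python
from pl import *
p,R,s=cur();print(s["q"].round(2),p,s["force"],R.as_matrix().round(3).tolist())
a=manip.snapshot("side");save(a,"s13.png",(290,130,410,230),6)
tipw=p+R.apply([0,0,TIP]);print(((proj(a,tipw)-[290,130])*6).round(),tipw, "target",m2w(-.03,-.01,.048))
P,RR=p,R
for dx,dz in((0,.015),(0,.03)):
    P2=p+m2w(dx,0,dz)-m2w(0,0,0);print(R.inv().apply(P2-P).round(4));P=P2
```

```text
[-0.12  1.11  2.32  2.88  1.33 -1.65] [0.58047497 0.12147915 0.0415204 ] [-0.2912089  -0.02451857 -0.17359063] [[0.488, 0.173, 0.856], [0.085, -0.985, 0.151], [0.869, -0.001, -0.495]]
[[352. 358.]] [0.56935274 0.11951456 0.04795751] target [0.56741177 0.117983   0.048     ]
[ 0.013  -0.     -0.0074]
[ 0.013  -0.     -0.0074]
```

View pics/s13.png

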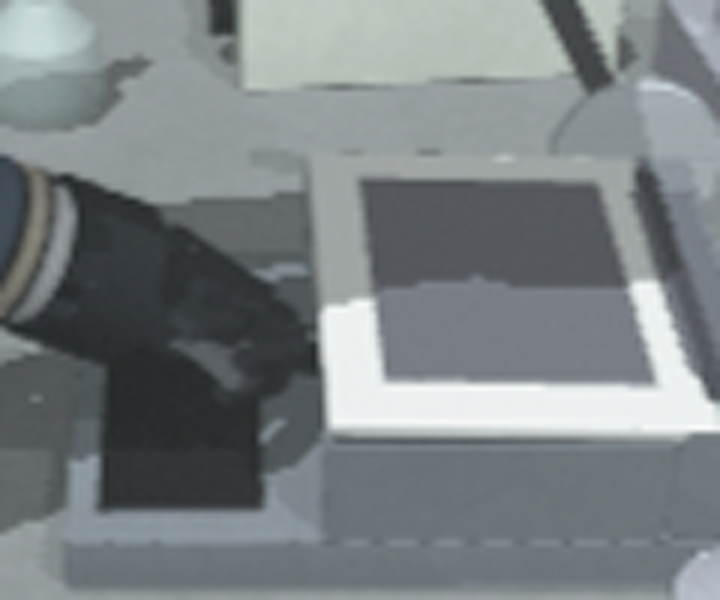

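Call:
play_rows --steps '[[[0.005, 0, -0.003, 0, 0, 0], [0.005, 0, -0.003, 0, 0, 0], [0.005, 0, -0.003, 0, 0, 0], [0.005, 0, -0.003, 0, 0, 0], [0, 0, 0, 0, 0, 0]]]'

```text
t: 21.38
tcp_pos: [0.5786, 0.1218, 0.0643]
tool_rot: [0.862, 0.075, 0.499, -0.045]
force: [-2.6, -0.4, -4.9]
finger_gap: 0.001
```

Run:
```python
from pl import *
p,R,s=cur();print(s["q"].round(2),p,s["force"])
a=manip.snapshot("side");save(a,"s14.png",(290,130,410,230),6)
```

```text
[-0.12  1.04  2.34  2.88  1.27 -1.64] [0.57864377 0.1218019  0.0642527 ] [-2.63805335 -0.38955218 -4.85964428]
```

View pics/s14.png

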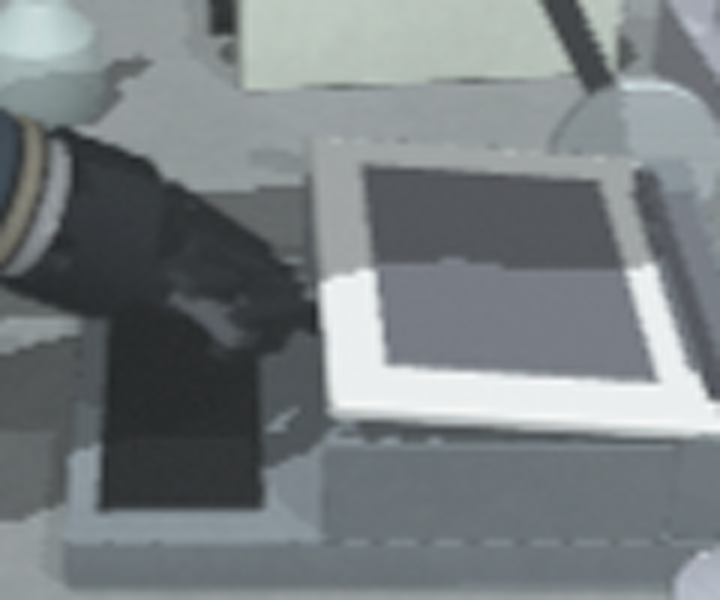

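Call:
play_rows --steps '[[[0.007, 0, -0.002, 0, 0, 0], [0.007, 0, -0.002, 0, 0, 0], [0.007, 0.001, -0.002, 0, 0, 0], [0.006, 0.001, -0.002, 0, 0, 0], [0.007, 0.001, -0.0005, 0, 0, 0], [0.007, 0.001, -0.0005, 0, 0, 0], [0.008, 0.001, -0.0005, 0, 0, 0], [0.007, 0.001, -0.0005, 0, 0, 0], [0.007, 0.001, -0.0005, 0, 0, 0], [0.008, 0.001, -0.0005, 0, 0, 0]]]'

```text
t: 22.68
tcp_pos: [0.603, 0.119, 0.1307]
tool_rot: [0.863, 0.075, 0.497, -0.045]
force: [-7.4, 0.6, -2.7]
finger_gap: 0.001
```

Run:
```python
from pl import *
from lid import lidang
p,R,s=cur();print(s["q"].round(2),p,s["force"])
a=manip.snapshot("side");save(a,"s15.png",(290,80,420,230),4)
t=p+R.apply([0,0,TIP])-m2w(0,0,0);c,sn=np.cos(MY),np.sin(MY);print("T meter",c*t[0]+sn*t[1],-sn*t[0]+c*t[1],t[2]); print(np.round(lidang(c*t[0]+sn*t[1],t[2],30,15),3))
print(R.as_matrix().round(3).tolist())
```

```text
[-0.12  0.8   2.28  2.84  0.99 -1.55] [0.60298658 0.11899766 0.1307303 ] [-7.41565158  0.56199216 -2.65051335]
T meter -0.005505620637647664 -0.008730385679469311 0.13725488332337593
[0.503 0.495 0.031 0.503 0.031]
[[0.495, 0.175, 0.851], [0.085, -0.985, 0.153], [0.865, -0.003, -0.502]]
```

View pics/s15.png

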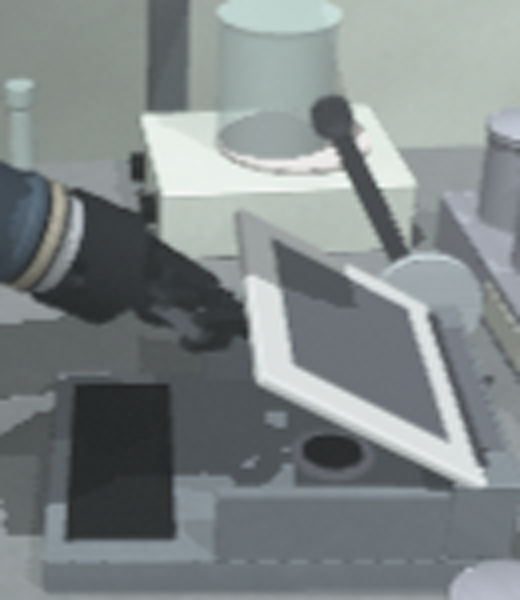

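Call:
play_rows --steps '[[[0.0065, 0.001, 0.0005, 0, 0, 0], [0.0065, 0.001, 0.0005, 0, 0, 0], [0.0065, 0.001, 0.0005, 0, 0, 0], [0.0065, 0.001, 0.001, 0, 0, 0], [0.0065, 0.001, 0.001, 0, 0, 0], [0.0065, 0.001, 0.001, 0, 0, 0], [0.0065, 0.001, 0.001, 0, 0, 0], [0, 0, 0, 0, 0, 0]]]'

```text
t: 23.72
tcp_pos: [0.6322, 0.116, 0.1676]
tool_rot: [0.863, 0.075, 0.498, -0.045]
force: [-5.9, -1.3, -3.7]
finger_gap: 0.0
```

```bash
cat > st.py <<'E'
from pl import *
from lid import lidang
import sys,pickle
n=sys.argv[1]
p,R,s=cur();print(s["q"].round(2),p,s["force"])
a=manip.snapshot("side");save(a,f"s{n}.png",(300,60,440,220),4.5)
b=manip.snapshot("scene");save(b,f"sc{n}.png",(300,120,440,260),5)
pickle.dump((a,b),open(f"L{n}.pkl","wb"))
t=p+R.apply([0,0,TIP])-m2w(0,0,0);c,sn=np.cos(MY),np.sin(MY);x=c*t[0]+sn*t[1];print("T meter",x,-sn*t[0]+c*t[1],t[2]); print(np.round(lidang(x,t[2],30,15),3))
E
python3 st.py 16
```

```text
[-0.11  0.69  2.2   2.79  0.81 -1.47] [0.63215576 0.11603085 0.16760787] [-5.89125837 -1.33080872 -3.66850077]
T meter 0.023791560263378784 -0.00900015327298637 0.1741062256119709
[0.837 0.837 0.033 0.779 0.034]
```

View pics/s16.png

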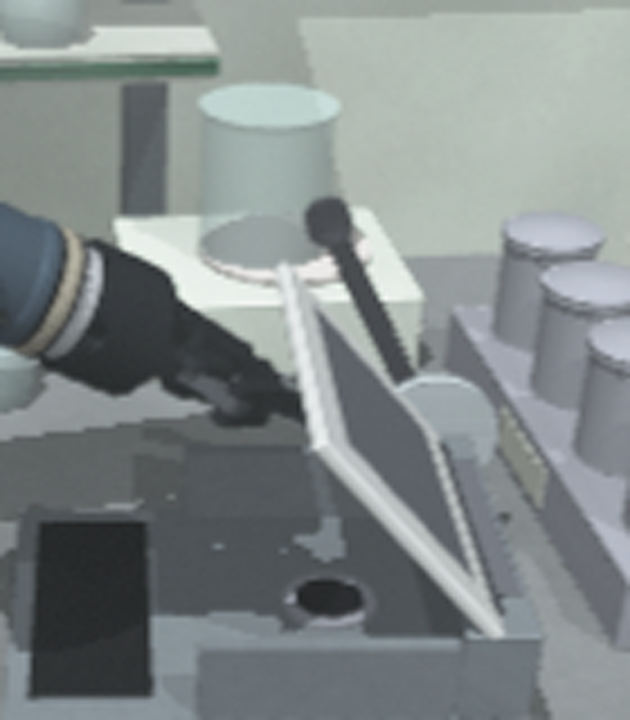

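View pics/sc16.png

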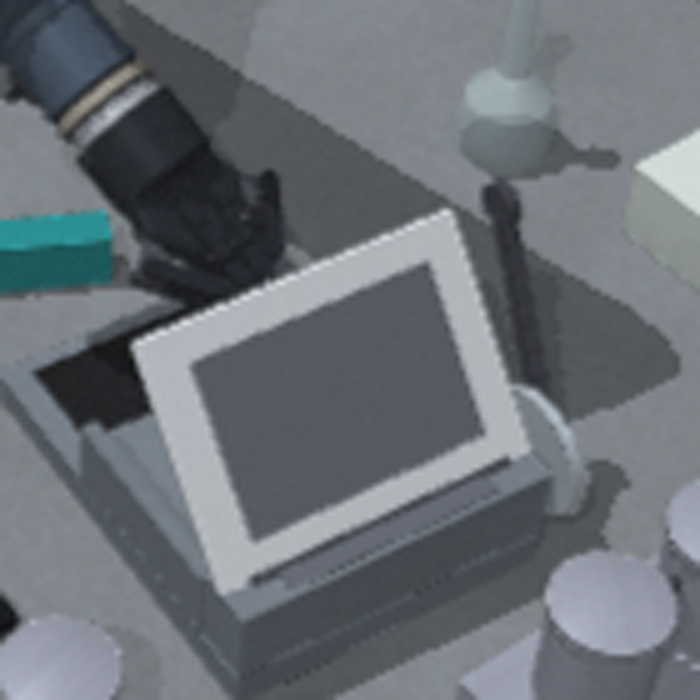

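```bash
cat > ang.py <<'E'
from h import *
def hp(th,r,y,t,m=(0,0,0)):  # r from hinge, offset t along upper normal
    x=.125-r*np.cos(th)+t*np.sin(th);z=.085+r*np.sin(th)+t*np.cos(th)
    c,s=np.cos(MY+m[2]),np.sin(MY+m[2]);return np.array([M[0]+m[0]+c*x-s*y,M[1]+m[1]+s*x+c*y,z])
def angles(lidobs,armobs):
    # obs (shot,pix,r,y,t)
    def f(v):
        o=[]
        for s,p,r,y,t in lidobs:o.append(proj(s,hp(v[0],r,y,t,v[2:]))[0]-p)
        for s,p,r,y,t in armobs:o.append(proj(s,hp(v[1],r,y,t,v[2:]))[0]-p)
        o.append(v[2:4]*300);o.append([v[4]*100]);return np.concatenate(o)
    r=least_squares(f,[.9,1.05,0,0,0],loss="soft_l1");return r.x.round(3),f(r.x)[:-3].round(1).reshape(-1,2).tolist()
E
python3 - <<'E'
from ang import *
import pickle
a,b=pickle.load(open("L16.pkl","rb"))
A=lambda u,v:(a,np.array([300+u/4.5,60+v/4.5]));B=lambda u,v:(b,np.array([300+u/5,120+v/5]))
# top-front corners of lid (top face t=+.005)
L=[(*A(326,440),.17,-.12,.005),(*A(288,266),.17,.12,.005),(*B(133,348),.17,-.12,.005),(*B(452,211),.17,.12,.005)]
R=[(*A(329,220),.17,.134,0),(*B(502,203),.17,.134,0)]
x,r=angles(L,R);print(x,r)
E
```

```text
[ 8.20e-01  1.06e+00  2.00e-03 -1.00e-03 -3.00e-03] [[0.1, 0.1], [-1.1, -1.6], [0.1, -0.0], [0.1, -0.1], [-0.1, -0.1], [-0.1, 0.7]]
```

Call:
play_rows --steps '[[[0.005, 0.001, 0.001, 0, 0, 0], [0.005, 0.001, 0.001, 0, 0, 0], [0.005, 0.001, 0.001, 0, 0, 0], [0.005, 0.001, 0.001, 0, 0, 0], [0.005, 0.001, 0.001, 0, 0, 0], [0, 0, 0, 0, 0, 0]]]'

```text
t: 24.58
tcp_pos: [0.6522, 0.1141, 0.1884]
tool_rot: [0.861, 0.075, 0.501, -0.044]
force: [-2.5, 1.7, -5.4]
finger_gap: 0.002
```

```bash
python3 st.py 17
```

```text
[-0.11  0.64  2.15  2.75  0.72 -1.42] [0.65215951 0.11414126 0.18836741] [-2.54483871  1.70297746 -5.37201006]
T meter 0.043846165218691946 -0.009066883917253906 0.19479568037648753
[1.042 1.042 0.029 0.951 0.032]
```

View pics/s17.png

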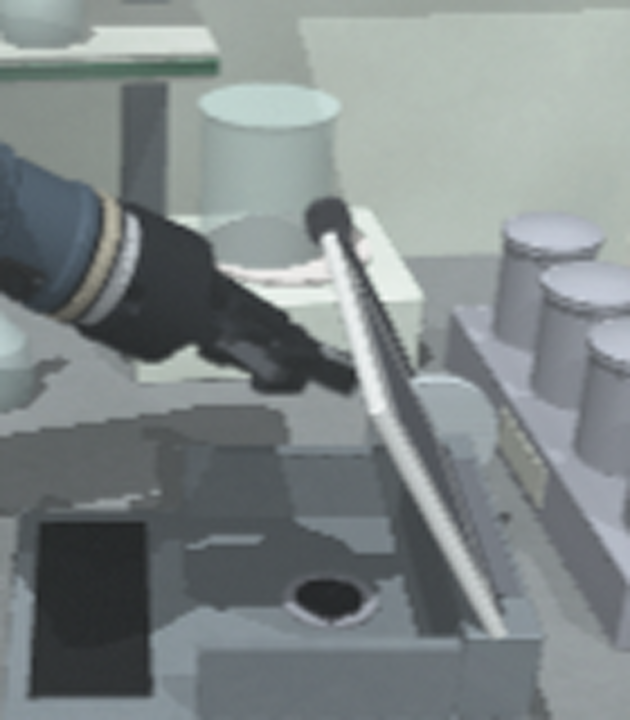

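View pics/sc17.png

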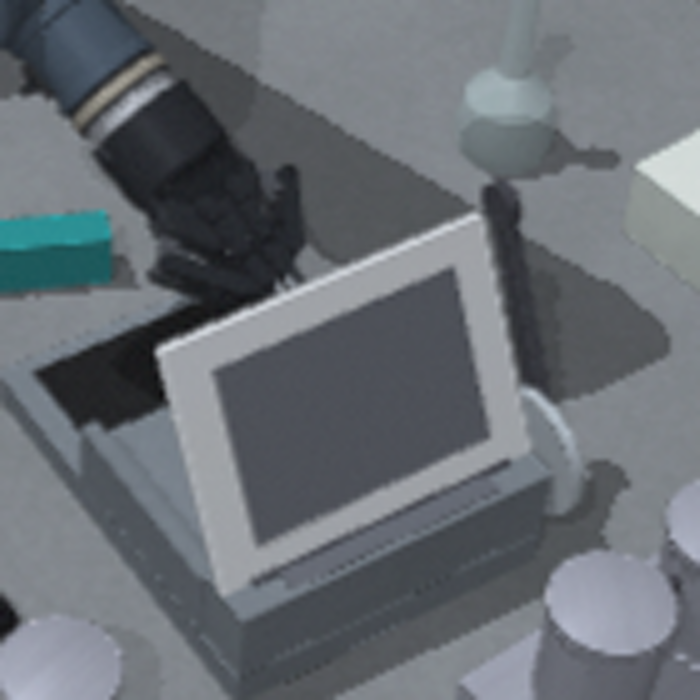

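Run:
```python
from ang import *
import pickle
a,b=pickle.load(open("L17.pkl","rb"))
A=lambda u,v:(a,np.array([300+u/4.5,60+v/4.5]));B=lambda u,v:(b,np.array([300+u/5,120+v/5]))
L=[(*A(386,405),.17,-.12,.005),(*A(334,236),.17,.12,.005),(*B(158,354),.17,-.12,.005),(*B(485,214),.17,.12,.005)]
R=[(*A(329,220),.17,.134,0),(*B(503,205),.17,.134,0)]
x,r=angles(L,R);print(x,r)
# direct: edge mid-thickness line scene end; arm bar parallelism check in scene: line directions
for sh,n in((a,"side"),(b,"scene")):
    for y,th in((.12,1.02),(.12,1.06),(.134,1.06)):
        q=proj(sh,[hp(th,.17,y,0),hp(th,.06,y,0)]);d=q[0]-q[1];print(n,y,th,np.degrees(np.arctan2(-d[1],d[0])).round(1),q.round(1).tolist())
```

```text
[ 1.032e+00  1.062e+00  2.000e-03 -1.000e-03 -4.000e-03] [[-0.0, -0.0], [-0.6, -1.9], [0.3, 0.1], [-0.2, 0.0], [0.0, -0.2], [-0.2, 0.3]]
side 0.12 1.02 119.7 [[370.7, 111.7], [387.5, 141.3]]
side 0.12 1.06 116.9 [[372.8, 110.5], [388.3, 140.9]]
side 0.134 1.06 116.9 [[372.2, 108.6], [387.6, 138.9]]
scene 0.12 1.02 103.0 [[395.3, 162.0], [402.7, 193.8]]
scene 0.12 1.06 101.7 [[396.6, 162.3], [403.1, 194.0]]
scene 0.134 1.06 101.5 [[400.2, 160.8], [406.6, 192.3]]
```

Call:
play_rows --steps '[[[0.004, 0.001, 0.001, 0, 0, 0], [0, 0, 0, 0, 0, 0]]]'

```text
t: 24.92
tcp_pos: [0.6546, 0.1136, 0.1906]
tool_rot: [0.862, 0.075, 0.5, -0.044]
force: [-3.1, 2.7, -5.0]
finger_gap: 0.003
```

Call:
play_rows --steps '[[[-0.004, -0.002, -0.007, 0, 0, 0], [-0.007, -0.004, -0.012, 0, 0, 0], [-0.01, -0.005, -0.017, 0, 0, 0], [-0.01, -0.005, -0.017, 0, 0, 0], [0, 0, 0, 0, 0, 0]]]'

```text
t: 25.55
tcp_pos: [0.5902, 0.1184, 0.1902]
tool_rot: [0.862, 0.074, 0.5, -0.044]
force: [0.5, -0.7, 0.5]
finger_gap: -0.001
```

```bash
python3 st.py 18
```

```text
[-0.12  0.63  2.3   2.8   0.85 -1.49] [0.59019959 0.11839746 0.19024355] [ 0.47505587 -0.65694763  0.49242105]
T meter -0.01823251862973445 -0.010475159054947926 0.1966971452216319
[ 0.766  0.749 -0.013  0.766 -0.013]
```

View pics/s18.png

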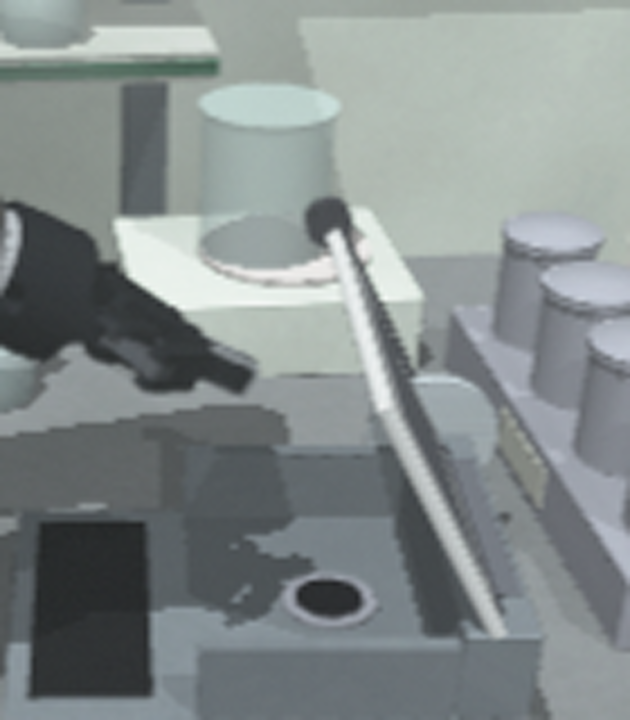

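View pics/sc18.png

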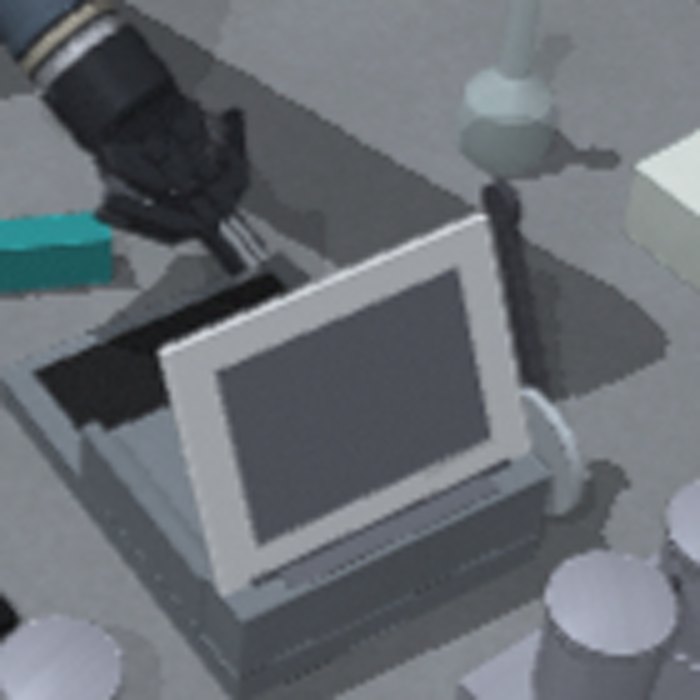

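Run:
```python
from ang import *
import pickle
a,b=pickle.load(open("L18.pkl","rb"))
A=lambda u,v:(a,np.array([300+u/4.5,60+v/4.5]));B=lambda u,v:(b,np.array([300+u/5,120+v/5]))
L=[(*A(393,405),.17,-.12,.005),(*A(339,236),.17,.12,.005),(*B(161,354),.17,-.12,.005),(*B(488,215),.17,.12,.005)]
R=[(*A(329,220),.17,.134,0),(*B(503,205),.17,.134,0)]
x,r=angles(L,R);print(x,r)
a=manip.snapshot("side");save(a,"s19.png",(230,60,450,380),1.8)
```

```text
[ 1.049e+00  1.061e+00  2.000e-03 -1.000e-03 -3.000e-03] [[-0.2, -0.6], [-0.6, -2.3], [0.2, 0.4], [-0.3, 0.1], [0.1, -0.1], [-0.3, 0.4]]
```

View pics/s19.png

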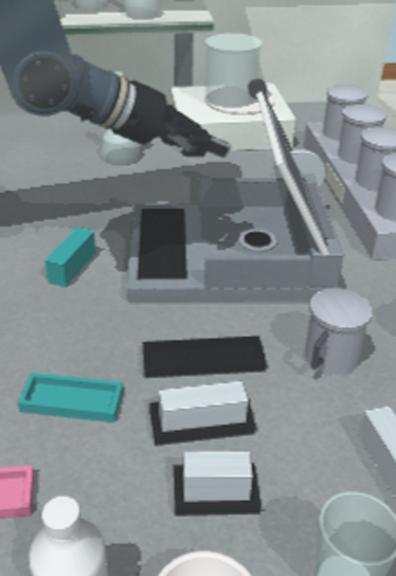

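Call:
play_rows --steps '[[[-0.005, -0.002, -0.01, 0, 0, 0], [0, 0, 0, 0, 0, 0], [0, 0, 0, 0, 0, 0]]]' --fingers 0.2

```text
t: 26.08
tcp_pos: [0.58, 0.1184, 0.1904]
tool_rot: [0.862, 0.075, 0.5, -0.044]
force: [-0.5, -0.2, -0.5]
finger_gap: 0.2
```

Run:
```python
from station import manip
s=manip.sense();print(s["t"],s["force"],s["qd"].round(3));print(manip.sign_off())
```

```text
26.075 [-0.524906   -0.23909864 -0.51422666] [-0.001 -0.    -0.006 -0.    -0.003  0.   ]
the job is handed in; nothing more can be done
None
```

I put the reference block back in its own black nest and raised the lid to line up with the index arm. I handed the job in at about 26 s; sign-off reports no verdict.

- **Block:** It was lowered until the carried weight came off the wrist, with no impact, then released. The last pictures show it flat and centred in the mid nest.
- **Lid:** I hooked the closed fingertips under the front edge, raised it, then backed the arm away. The lid stood by itself at about 1.05 rad, against 1.06 rad for the index arm. That gap of about 0.01 rad is well inside the 0.09 limit, though it rests on corners I read off the pictures by hand.
- **Rest of the bench:** The index arm read the same angle before and after, and nothing else looked moved in the last side view. The wrist force was near zero at hand-in.

**What disagreed:** The fingertips do not stand 25 mm ahead of the TCP as stated. In the pictures they sit 13 to 20 mm behind it. Because of this my first grasp closed on air above the block without touching it. I measured the offset in three cameras and the second grasp held.

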